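# Take the breakfast pile apart and put each thing back in its holder

### The job

The breakfast things have been piled up: put each one back where it lives. The salt shaker goes in the empty well of the dark wooden stand beside the pepper mill, the honey jar on the round coaster, the spice jar of the pile in the empty well of the pale spice rack, and the tea box flat in the wooden tray. Set each thing down, upright as it stands now and fully down inside its rim, without dropping it; tip nothing over and leave the pepper mill and the other spice jar where they stand.

Things in the scene. Friction and masses are not known exactly. Their poses are not given: they have to be found in the camera images.
- tea_box: Red carton of tea bags lying flat at the bottom of the pile, 63 (its x) x 131 (its y) x 63 mm high. Origin: centre of its underside. The honey jar stands on its +y half, the spice jar on its -y half. About 0.17 kg. Wall cabinets hang 0.49 m above the worktop behind and to the left of the work: travel low, in front of them.
- honey_jar: Squat round honey jar with a wide flat ochre lid, standing on the tea box with the salt shaker on its lid: lid 64 mm across, glass 60 mm across, 87 mm high. Origin: centre of its underside, z up. About 0.25 kg.
- spice_jar: Slim round spice jar of the pile, with a green cap, standing on the tea box beside the honey jar: 46 mm across from top to bottom, 106 mm high. Origin: centre of its underside, z up. About 0.11 kg.
- salt_shaker: Glass salt shaker with a grey domed top, standing on the honey jar's lid at the top of the pile: 44 mm across up to 66 mm above its base, narrowing above to a 34 mm top, 90 mm high. Origin: centre of its underside, z up. About 0.1 kg.
- tea_tray: Fixed shallow rectangular wooden tray, empty, into which the tea box fits: inside 83 (its x) x 151 (its y) mm, walls 7 mm thick, floor 6 mm and rim 18 mm above the worktop. Origin: its centre, on the worktop. Either way round suits the box. A lime lies 135 mm along its -y from the centre.
- jar_coaster: Fixed round steel coaster with a cork dish, empty, for the honey jar: 94 mm across, dish 84 mm across, its floor 6 mm and its rim 12 mm above the worktop. Origin: its centre, on the worktop. A jam jar 75 mm across and 112 mm high stands about 135 mm behind it (along its +x).
- spice_rack: Fixed pale wooden block, 78 mm wide, 14 mm high, with three round wells in a row, 63 mm across and 6 mm deep (floors 8 mm above the worktop), at x = 0, 70 and 140 mm of its frame. Spice jars with green caps stand in the last two; the well at 0 is empty. Origin: centre of the empty well, at worktop height; x points to the other jars. A 48 mm high wire rail closes the far end.
- cruet_stand: Fixed dark wooden block, 82 mm wide, 14 mm high, with two round wells 6 mm deep (floors 8 mm above the worktop): an empty one 61 to 62 mm across at x = 0 and, at x = 120 mm, one that holds the pepper mill. Origin: centre of the empty well, at worktop height; x points to the mill.
- rack_jar: Spice jar like the one of the pile, 46 mm across and 106 mm high, standing loose in the middle well of the spice rack; stays there. Origin: centre of its underside.
- pepper_mill: Dark wooden pepper mill, 58 mm across, 170 mm high, standing loose in the rear well of the salt and pepper stand; stays there. Origin: centre of its underside.

How it is judged:
By the outcome, as a careful person would: the job done as asked, in the order asked, and still so for the second after the job is handed in, with the robot touching nothing.
It also fails if it takes over 112 s, if anything falls off the work surface, if the arm or the gripper's body presses on something with over 40 N, if the wrist force passes 120 N, or if a joint passes its speed limit or range.

### The arm

A 7-joint arm with a two-finger parallel gripper is mounted at the origin on a cart in front of the work surface, level with it; the furniture and walls round the work are solid. World frame = base frame: x ahead of the robot, y to its left, z up, the work surface at z = 0. Lengths are in mm, angles in rad, forces in N, time in s.
With the tool pointing down it reaches from about 375 to 925 mm from the base axis. Payload 3.1 kg.
Tool frame: the origin (TCP) lies on the centre line of the jaws, within the pads' length; the fingertips stand 25 mm ahead of it and the grasp point (between the pads) lies 6 mm ahead of it; x points along the fingers, y is the direction in which the jaws open and shut, and the axes are right-handed (so a half turn about x gives the same grasp; the last joint's range is limited). The gripper opens to 85 mm and grips with 20 to 120 N. Pads are 22 mm wide; open, the fingers measure 114 mm over their backs; the gripper's body (76 mm by 85 mm) begins 54 mm behind the grasp point. The pads swing forward as they close: fully open they stand 13 mm farther back than shut.
Start: joints at [1.138, 0.383, 0.044, 1.598, -0.018, 1.161, -0.05], TCP at [213.596, -613.906, 256.269] pointing down, gripper open.
Joint ranges: [-2.61, 2.61], [-0.41, 2.15], [-1.48, 1.57], [0, 2.5], [-1.57, 4.71], [0.05, 1.97], [-2.85, 2.85]. Speed limits (rad/s): [2.79, 2.79, 3.14, 3.14, 3.14, 3.14, 3.14].

### API

Orientations are given as a unit quaternion [w, x, y, z].
In Python, from workcell import arm, cams gives the robot as it stands. The module is installed in compiled form; this text tells all that it offers.
- The arm moves only by the shell command python3 -m jog 'ROWS' [FORCE]. ROWS is JSON, a list of rows, each an object of numbers: "gripper": the closure, from -1 (fully open) to 1 (shut), so that 0 is half open; "dx", "dy", "dz": the shift along the tool's x, y, z in cm; "rx", "ry", "rz": the turn, a rotation vector about the tool's x, y, z in rad. A call has exactly 8 rows; each row shifts and turns the pose as measured when the row begins, along the tool's axes as they then stand; what a row does not reach is not made up. A row lasts 1/8 s, in which the tool goes at most 62.5 mm and 10.7 degrees, less where a joint would pass 70% of its speed; a pose out of reach is approached as far as the arm can. A call is refused whole if a number of a shift passes 6.25 or a number of a turn 0.188, either way. A call with a gripper value outside its range is refused whole. The fingers move at their own pace and stop on an object; FORCE is the grip in N (left out, the last holds). Time passes only in rows, so rows that do not move let the fingers close, or fill a call up. It gives the time, the measured TCP pose, the force and the opening at its end, in the units of the state.
- arm.sense(): the state, without advancing time (a new reading comes with each control period).
- cams.grab_frame(name): name is "scene" or "top" or "wrist"; returns (picture, depth): 384x512x3 uint8, red, green, blue; 384x512 float32, mm along the optical axis (not along the pixel's ray), 0 where there is no reading.
- cams.camera_model(name): a dict with "fx", "fy", "cx", "cy" (pixels), "rvec" (rotation vector, rad) and "tvec" (3), from world to camera coordinates, as OpenCV has them; the wrist camera has in their place "T_tool_cam" (4x4, takes a point from camera to tool coordinates, whose origin is the TCP and whose axes are the tool frame's). Camera axes: x right, y down, z forward; pixel columns grow to the right and rows downward; lengths in mm; the calibration is good to about 2 mm. A picture is of the moment at which its call begins: read the wrist's pose just before it. camera_model takes no time and is no camera call.
- arm.job_done(): hands the job in, once; it reports no verdict.
The state is a dict: "t": time; "joint_positions": joint angles; "joint_velocities": joint speeds; "tau": joint torques, N m; "tool_pos": TCP position; "tcp_rot": TCP orientation; "contact_force": force on the tool from outside, world axes, zero at the start; "ft_torque": the same for the moment, N m; "gripper_width": finger opening in mm.
Only numpy, scipy, OpenCV 4.12 (cv2) and the standard library are available. Lean on these libraries where they do the work, as an engineer would, in place of code of your own. Each camera call takes 0.05 s, during which the arm holds its last target. There are 200 camera calls.

## Working session

There is one attempt and no reset: what is moved stays moved. The work goes in short steps, Python scripts to look and compute and a shell command to move; the robot and the scene stay as the last step left them, time stands still between calls to the robot, and variables do not carry over. Pictures are saved under pics/ and viewed, about 12 in all and at most 16, crops included, and the job is handed in when it is done.

```bash
ls; mkdir -p pics
cat > h.py <<'E'
import numpy as np, cv2
from scipy.spatial.transform import Rotation as R
from workcell import arm, cams
def quat(q): return R.from_quat([q[1],q[2],q[3],q[0]])
def grab(name, save=None):
    s=arm.sense(); im,d=cams.grab_frame(name); m=cams.camera_model(name)
    if save: cv2.imwrite('pics/'+save, im[:,:,::-1])
    v,u=np.mgrid[0:384,0:512]
    P=np.stack([(u-m['cx'])/m['fx']*d,(v-m['cy'])/m['fy']*d,d],-1)
    if 'T_tool_cam' in m:
        T=np.array(m['T_tool_cam']); P=P@T[:3,:3].T+T[:3,3]
        P=P@quat(s['tcp_rot']).as_matrix().T+np.array(s['tool_pos'])
    else:
        Rm=cv2.Rodrigues(np.array(m['rvec'],float))[0]; P=(P-np.array(m['tvec']).ravel())@Rm
    P[d==0]=np.nan
    return im,P
E
python3 - <<'E'
from h import *
s=arm.sense(); print(s); print(quat(s['tcp_rot']).as_matrix().round(3))
for n in ('scene','top'):
    im,P=grab(n,n+'0.png'); np.savez(n+'0.npz',im=im,P=P)
E
```

```text
pics
{'t': 0.0, 'joint_positions': array([ 1.13818868,  0.38383599,  0.0437998 ,  1.59962131, -0.01792443,
        1.16116631, -0.04990755]), 'joint_velocities': array([ 1.64106771e-03,  1.83719829e-03,  1.14562229e-03, -1.41175643e-03,
        1.53501670e-03, -8.85179201e-04,  7.70895149e-05]), 'tau': array([-2.74587273e-04, -4.33460641e+01,  1.02439150e+00, -2.49510455e+01,
        1.05740284e-02,  1.13090471e-02,  1.12233644e-05]), 'tool_pos': array([ 213.31193248, -613.05810744,  254.86393815]), 'tcp_rot': array([-0.11693972, -0.69702315, -0.11876572,  0.69740844]), 'contact_force': array([0.25371958, 0.36141179, 0.28291977]), 'ft_torque': array([-0.00096878, -0.00658323,  0.04838385]), 'gripper_width': 85.62724804821153}
[[-0.001  0.329 -0.944]
 [ 0.002 -0.944 -0.329]
 [-1.    -0.003  0.   ]]
```

View pics/scene0.png

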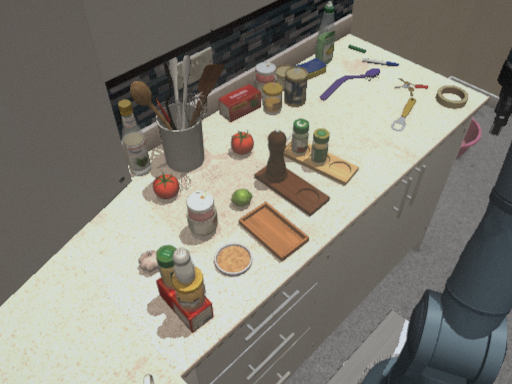

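View pics/top0.png

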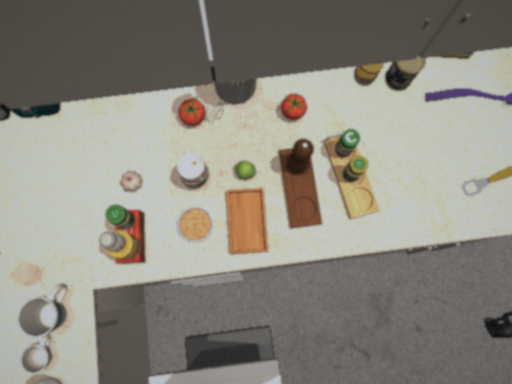

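The scene view shows the pile at (185,285), coaster (233,259), tray (273,230), cruet stand (290,187), and rack (322,160). In the top view they are at about (120,240), (195,223), (247,221), (300,188), and (351,178). Next I'll measure their positions.

Run:
```python
from h import *
d=np.load('top0.npz'); P=d['P']; im=d['im']
for n,u,v in [('salt',109,242),('honeylid',126,243),('spicetop',119,214),('box',137,220),('box2',137,255),('coaster',195,223),('tray',247,221),('mill',302,148),('cruetwell',305,208),('rackwell',361,201),('rackjar',357,166),('rackjar2',349,140),('jam',191,165),('lime',245,170),('table',280,240),('cab',150,50),('table2',60,170)]:
    print(n,np.nanmedian(P[v-1:v+2,u-1:u+2].reshape(-1,3),0).round(0))
s=np.load('scene0.npz'); Q=s['P'];
for nm,A in (('top',P),('scene',Q)):
  h=A.reshape(-1,3); 
  # pile region
  p0=np.nanmedian(P[241:244,125:128].reshape(-1,3),0)[:2]
  g=h[np.linalg.norm(h[:,:2]-p0,axis=1)<160]
  for lo,hi in ((225,260),(140,165),(168,185),(57,70)):
    q=g[(g[:,2]>lo)&(g[:,2]<hi)]
    if len(q): print(nm,lo,hi,len(q),q.mean(0).round(0),q.min(0).round(0),q.max(0).round(0))
```

```text
salt [455. 164. 238.]
honeylid [459. 149. 154.]
spicetop [524. 156. 168.]
box [523. 140.  64.]
box2 [438. 146.  66.]
coaster [507.   5.   6.]
tray [ 495. -128.    6.]
mill [ 623. -274.  166.]
cruetwell [ 509. -281.    9.]
rackwell [ 508. -428.    9.]
rackjar [ 578. -406.  114.]
rackjar2 [ 644. -398.  113.]
jam [632. -10. 112.]
lime [ 619. -139.   47.]
table [ 436. -206.    2.]
cab [646. -21. 642.]
table2 [695. 346.  -1.]
top 225 260 211 [462. 168. 234.] [446. 153. 225.] [480. 187. 243.]
top 140 165 404 [468. 157. 151.] [429. 136. 140.] [545. 198. 165.]
top 168 185 197 [513. 163. 171.] [442. 144. 168.] [548. 185. 185.]
top 57 70 369 [486. 153.  64.] [424. 133.  57.] [554. 199.  69.]
scene 225 260 229 [461. 173. 235.] [446. 155. 225.] [479. 187. 242.]
scene 140 165 537 [463. 175. 151.] [431. 137. 140.] [537. 200. 165.]
scene 168 185 320 [505. 171. 172.] [444. 145. 168.] [552. 190. 185.]
scene 57 70 426 [472. 183.  65.] [425. 140.  57.] [558. 201.  70.]
```

```bash
cat >> h.py <<'E'
def tgt(x,y,z,yawdeg=None):
    """shift to world target in tool axes (cm) after turning; yaw = heading of -tool z in world xy"""
    s=arm.sense(); M=quat(s['tcp_rot']).as_matrix(); p=np.array(s['tool_pos'])
    yaw=np.degrees(np.arctan2(-M[1,2],-M[0,2]))
    print('pos',p.round(1),'yaw %.1f'%yaw,'tilt',M[:,0].round(3),'F',np.array(s['contact_force']).round(1),'w %.1f'%s['gripper_width'],'t %.2f'%s['t'])
    if yawdeg is not None:
        a=yaw-yawdeg; print('rx total %.3f rad'%np.radians(a))
        M=R.from_euler('z',-a,degrees=True).as_matrix()@M
    print('shift cm (dx,dy,dz):',(M.T@(np.array([x,y,z])-p)/10).round(2))
E
python3 - <<'E'
from h import *
print(np.array(cams.camera_model('wrist')['T_tool_cam']).round(2), cams.camera_model('wrist')['fx'])
for n in ('top','scene'):
    d=np.load(n+'0.npz'); P=d['P']; im=d['im']; hsv=cv2.cvtColor(im,cv2.COLOR_RGB2HSV).astype(int)
    def rect(m,nm):
        q=P[m][:,:2].astype(np.float32); r=cv2.minAreaRect(q); print(n,nm,len(q),np.round(r[0],1),np.round(r[1],1),round(r[2],1))
    x,y,z=P[...,0],P[...,1],P[...,2]; H,S,V=hsv[...,0],hsv[...,1],hsv[...,2]
    red=((H<8)|(H>172))&(S>150)
    pile=(abs(x-490)<100)&(abs(y-165)<70)
    rect(red&pile&(z>58)&(z<68),'boxtop')
    rect(red&pile&(z>5)&(z<68),'boxall')
    tr=(abs(x-495)<120)&(abs(y+128)<75)&(z<25)&(S>100)&(H<20); rect(tr,'tray')
    rect((abs(x-507)<70)&(abs(y-5)<65)&(z<25)&(S>90),'coaster')
    rect((abs(x-560)<140)&(y<-215)&(y>-335)&(z<19)&(V<140)&(S>60),'cruet')
    rect((abs(x-580)<140)&(y<-340)&(y>-480)&(z<25)&(z>3)&(S>90),'rack')
tgt(400,-420,255,0)
E
```

```text
[[  -0.     -0.28    0.96 -117.61]
 [   1.      0.      0.      0.53]
 [  -0.      0.96    0.28  -70.08]
 [   0.      0.      0.      1.  ]] 285.4127252096665
top boxtop 255 [487.3 165.6] [ 58.3 123. ] 85.8
top boxall 286 [487.2 165.5] [ 58.3 123. ] 86.0
top tray 2318 [ 496.3 -126.7] [ 95.7 162.5] 86.7
top coaster 706 [506.2   6.5] [75.6 76.4] 83.2
top cruet 1943 [ 567.8 -274.8] [208.9  80.9] 0.6
top rack 1553 [ 581.4 -412.2] [218.1  76.2] 8.8
scene boxtop 288 [489.5 169.8] [ 57.1 125.6] 87.7
scene boxall 371 [489.5 170.5] [ 57.  126.1] 88.3
scene tray 1813 [ 497.6 -126.1] [ 97.8 164.7] 86.4
scene coaster 659 [507.6   4.9] [78.6 77. ] 57.5
scene cruet 1422 [ 568.4 -275.1] [ 84.9 208.9] 89.9
scene rack 867 [ 582.9 -410.9] [221.   83.7] 10.1
pos [ 213.3 -613.1  255. ] yaw 19.2 tilt [-0.001  0.002 -1.   ] F [-0.3  0.1  0.2] w 85.4 t 0.10
rx total 0.335 rad
shift cm (dx,dy,dz): [  0.04 -19.31 -18.67]
```

```bash
python3 -m jog '[{"gripper":-1,"rx":0.13},{"gripper":-1,"rx":0.13},{"gripper":-1,"rx":0.128},{"gripper":-1,"dy":-4,"dz":-4},{"gripper":-1,"dy":-4,"dz":-4},{"gripper":-1,"dy":-4,"dz":-4},{"gripper":-1,"dy":-4,"dz":-4},{"gripper":-1,"dy":-4,"dz":-4}]' 40
python3 -c "
from h import *
tgt(520,-350,255,-3)"
```

```text
pos [ 213.3 -613.1  255. ] yaw 19.2 tilt [-0.001  0.002 -1.   ] F [-0.3  0.1  0.2] w 85.4 t 0.10
rx total 0.387 rad
shift cm (dx,dy,dz): [  0.06 -27.88 -29.25]schema error: expected keys gripper, dx, dy, dz, rx, ry, rz
```

```bash
python3 -m jog '[{"gripper":-1,"dx":0,"dy":0,"dz":0,"rx":0.13,"ry":0,"rz":0},{"gripper":-1,"dx":0,"dy":0,"dz":0,"rx":0.13,"ry":0,"rz":0},{"gripper":-1,"dx":0,"dy":0,"dz":0,"rx":0.13,"ry":0,"rz":0},{"gripper":-1,"dx":0,"dy":-4,"dz":-4,"rx":0,"ry":0,"rz":0},{"gripper":-1,"dx":0,"dy":-4,"dz":-4,"rx":0,"ry":0,"rz":0},{"gripper":-1,"dx":0,"dy":-4,"dz":-4,"rx":0,"ry":0,"rz":0},{"gripper":-1,"dx":0,"dy":-4,"dz":-4,"rx":0,"ry":0,"rz":0},{"gripper":-1,"dx":0,"dy":-4,"dz":-4,"rx":0,"ry":0,"rz":0}]' 40
python3 -c "
from h import *
tgt(520,-350,255,-3)"
```

```text
t: 1.1
tool_pos: [423.8, -426.3, 248.9]
tcp_rot: [0.032, -0.703, 0.027, 0.71]
contact_force: [0.6, -0.7, 0.0]
gripper_width: 85.2
pos [ 423.8 -426.3  248.9] yaw -4.9 tilt [-0.01   0.007 -1.   ] F [ 0.6 -0.7  0. ] w 85.2 t 1.10
rx total -0.032 rad
shift cm (dx,dy,dz): [-0.65 -8.12 -9.2 ]
```

```bash
python3 -m jog '[{"gripper":-1,"dx":-0.4,"dy":-4,"dz":-4.5,"rx":0,"ry":0,"rz":0},{"gripper":-1,"dx":0,"dy":-4,"dz":-4.5,"rx":0,"ry":0,"rz":0},{"gripper":-1,"dx":0,"dy":0,"dz":0,"rx":0,"ry":0,"rz":0},{"gripper":-1,"dx":0,"dy":0,"dz":0,"rx":0,"ry":0,"rz":0},{"gripper":-1,"dx":0,"dy":0,"dz":0,"rx":0,"ry":0,"rz":0},{"gripper":-1,"dx":0,"dy":0,"dz":0,"rx":0,"ry":0,"rz":0},{"gripper":-1,"dx":0,"dy":0,"dz":0,"rx":0,"ry":0,"rz":0},{"gripper":-1,"dx":0,"dy":0,"dz":0,"rx":0,"ry":0,"rz":0}]' 40
python3 -c "
from h import *
im,P=grab('wrist','w1.png'); np.savez('w1.npz',im=im,P=P)
tgt(520,-60,255,-3)"
```

```text
t: 2.1
tool_pos: [522.5, -348.4, 249.4]
tcp_rot: [0.033, -0.702, 0.025, 0.711]
contact_force: [0.2, 1.1, -0.2]
gripper_width: 85.5
pos [ 522.4 -348.4  249.4] yaw -4.7 tilt [-0.014  0.011 -1.   ] F [-0.2 -0.1  0. ] w 85.5 t 2.15
rx total -0.029 rad
shift cm (dx,dy,dz): [ -0.24 -28.79   1.76]
```

View pics/w1.png

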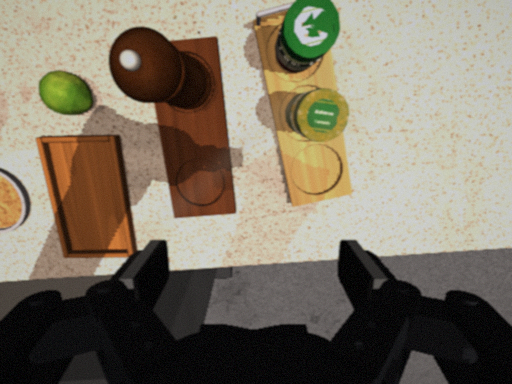

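The wrist view shows the cruet's empty well at (200,181), the rack's empty well at (318,168), and the tray centred near (86,196). I'll fit the wells from depth next.

Run:
```python
from h import *
d=np.load('w1.npz'); P=d['P']; im=d['im']
for n,u,v,r in (('cruet',200,181,30),('rack',318,168,30)):
    c=P[v,u]; print(n,'px',c.round(1))
    sub=P[v-r:v+r,u-r:u+r]; print(' z percentiles',np.nanpercentile(sub[...,2],[5,25,50,75,95]).round(1))
    # dark ring: fit ellipse on edges
    g=cv2.cvtColor(im,cv2.COLOR_RGB2GRAY); 
    g=g[v-34:v+34,u-36:u+36]; g=cv2.GaussianBlur(g,(3,3),0)
    c=cv2.HoughCircles(cv2.resize(g,None,fx=4,fy=4),cv2.HOUGH_GRADIENT,1,50,param1=60,param2=15,minRadius=70,maxRadius=120)
    for k in c[0][:3]:
        uu,vv=u-36+k[0]/4,v-34+k[1]/4; print(' hough',uu,vv,k[2]/4,P[int(round(vv)),int(round(uu))].round(1))
hsv=cv2.cvtColor(im,cv2.COLOR_RGB2HSV).astype(int); S=hsv[...,1];V=hsv[...,2]
x,y,z=P[...,0],P[...,1],P[...,2]
def rect(m):
    m=cv2.morphologyEx(m.astype(np.uint8),cv2.MORPH_OPEN,np.ones((3,3)))>0
    q=P[m][:,:2].astype(np.float32); r=cv2.minAreaRect(q); print(np.round(r[0],1),np.round(r[1],1),round(r[2],1)); print(cv2.boxPoints(r).round(0).tolist())
rect((S>110)&(z<24)&(abs(x-496)<110)&(abs(y+127)<70)); rect((S>90)&(z<22)&(abs(x-568)<130)&(abs(y+275)<60)); rect((S>95)&(z<22)&(abs(x-580)<140)&(abs(y+412)<75))
v=cv2.resize(np.vstack([im[130:230,150:280],im[118:218,255:385]]),None,fx=3,fy=3); cv2.imwrite('pics/w1c.png',v[:,:,::-1])
```

```text
cruet px [ 509.1 -276.8    8.7]
 z percentiles [ 7.   8.  12.3 14.  14.9]Traceback (most recent call last):
  File "<stdin>", line 10, in <module>
TypeError: 'NoneType' object is not subscriptable
```

```bash
cat >> h.py <<'E'
def comp(P,m,u,v):
    n,l=cv2.connectedComponents(m.astype(np.uint8)); k=l==l[v,u]; return P[k]
def floorfit(P,u,v,lo,hi,nm):
    m=(P[...,2]>lo)&(P[...,2]<hi); q=comp(P,m,u,v)
    c,r=cv2.minEnclosingCircle(q[:,:2].astype(np.float32)); print(nm,len(q),'mean',q.mean(0).round(1),'enc',np.round(c,1),round(r,1))
def rect(P,m):
    m=cv2.morphologyEx(m.astype(np.uint8),cv2.MORPH_OPEN,np.ones((3,3)))>0
    q=P[m][:,:2].astype(np.float32); r=cv2.minAreaRect(q); print(np.round(r[0],1),np.round(r[1],1),round(r[2],1),cv2.boxPoints(r).round(0).tolist())
E
python3 - <<'E'
from h import *
d=np.load('w1.npz'); P=d['P']; im=d['im']
floorfit(P,200,181,4,11,'cruet'); floorfit(P,318,168,4,11,'rack')
hsv=cv2.cvtColor(im,cv2.COLOR_RGB2HSV).astype(int); S=hsv[...,1];V=hsv[...,2]
x,y,z=P[...,0],P[...,1],P[...,2]
rect(P,(S>110)&(z<24)&(abs(x-496)<110)&(abs(y+127)<70)); rect(P,(S>90)&(z<22)&(abs(x-568)<130)&(abs(y+275)<60)); rect(P,(S>95)&(z<22)&(abs(x-580)<140)&(abs(y+412)<75))
E
```

```text
cruet 1723 mean [ 507.9 -275.9    8. ] enc [ 507.9 -276.3] 31.0
rack 1939 mean [ 512.8 -425.8    8.1] enc [ 512.8 -425.4] 31.9
[ 497.1 -128.9] [ 97.2 164.3] 86.4 [[412.0, -172.0], [576.0, -183.0], [582.0, -86.0], [418.0, -75.0]]
[ 567.9 -276.6] [210.   82.2] 0.1 [[463.0, -236.0], [463.0, -318.0], [673.0, -317.0], [673.0, -235.0]]
[ 580.  -416.7] [227.2  82.5] 8.8 [[461.0, -393.0], [474.0, -475.0], [699.0, -440.0], [686.0, -359.0]]
```

```bash
cat >> h.py <<'E'
def tilt():
    M=quat(arm.sense()['tcp_rot']).as_matrix(); e=M.T@np.array([0,0,-1.]); print('fix tilt: ry %.3f rz %.3f'%(-e[2],e[1]))
E
python3 -m jog '[{"gripper":-1,"dx":-1.5,"dy":-5.5,"dz":0.3,"rx":-0.02,"ry":0.014,"rz":0.011},{"gripper":-1,"dx":-1.5,"dy":-5.5,"dz":0.3,"rx":0,"ry":0,"rz":0},{"gripper":-1,"dx":-1,"dy":-5.5,"dz":0.3,"rx":0,"ry":0,"rz":0},{"gripper":-1,"dx":0,"dy":-5.5,"dz":0.3,"rx":0,"ry":0,"rz":0},{"gripper":-1,"dx":0,"dy":-5.5,"dz":0.3,"rx":0,"ry":0,"rz":0},{"gripper":-1,"dx":0,"dy":-5.5,"dz":0.3,"rx":0,"ry":0,"rz":0},{"gripper":-1,"dx":0,"dy":-5.5,"dz":0.3,"rx":0,"ry":0,"rz":0},{"gripper":-1,"dx":0,"dy":0,"dz":0,"rx":0,"ry":0,"rz":0}]' 40
python3 -c "
from h import *
im,P=grab('wrist','w2.png'); np.savez('w2.npz',im=im,P=P)
tilt(); tgt(461,171,290,-3.5)"
```

```text
t: 3.15
tool_pos: [528.3, 46.2, 292.5]
tcp_rot: [-0.023, 0.709, -0.024, -0.704]
contact_force: [-0.0, -0.8, 0.1]
gripper_width: 85.8
fix tilt: ry -0.007 rz -0.004
pos [528.6  42.5 292.3] yaw -4.1 tilt [ 0.007 -0.004 -1.   ] F [ 0.  -0.  -1.2] w 85.6 t 3.20
rx total -0.010 rad
shift cm (dx,dy,dz): [  0.13 -12.41   7.53]
```

View pics/w2.png

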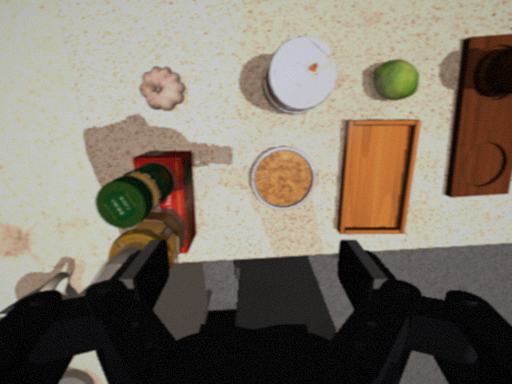

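The coaster sits at (283,177), with the tray to its right and the pile at lower left.

```bash
python3 -m jog '[{"gripper":-1,"dx":0,"dy":-3,"dz":3.5,"rx":-0.01,"ry":-0.007,"rz":-0.004},{"gripper":-1,"dx":0,"dy":-3,"dz":3.5,"rx":0,"ry":0,"rz":0},{"gripper":-1,"dx":0,"dy":-3,"dz":3.5,"rx":0,"ry":0,"rz":0},{"gripper":-1,"dx":0,"dy":-3.5,"dz":3.5,"rx":0,"ry":0,"rz":0},{"gripper":-1,"dx":0,"dy":0,"dz":0,"rx":0,"ry":0,"rz":0},{"gripper":-1,"dx":0,"dy":0,"dz":0,"rx":0,"ry":0,"rz":0},{"gripper":-1,"dx":0,"dy":0,"dz":0,"rx":0,"ry":0,"rz":0},{"gripper":-1,"dx":0,"dy":0,"dz":0,"rx":0,"ry":0,"rz":0}]' 40
python3 - <<'E'
from h import *
d=np.load('w2.npz'); P=d['P'];floorfit(P,283,177,2,10,'coaster')
im=d['im'];hsv=cv2.cvtColor(im,cv2.COLOR_RGB2HSV).astype(int); S=hsv[...,1]
x,y,z=P[...,0],P[...,1],P[...,2]
rect(P,(S>110)&(z<24)&(abs(x-496)<110)&(abs(y+127)<70))
g=P[(abs(x-507)<50)&(abs(y-5)<50)&(z>10)&(z<16)]; print(len(g),g.min(0).round(0),g.max(0).round(0))
im,P=grab('wrist','w3.png'); np.savez('w3.npz',im=im,P=P)
h=P.reshape(-1,3); h=h[(abs(h[:,0]-490)<90)&(abs(h[:,1]-168)<60)]
for lo,hi,c in ((228,245,(463,170)),(146,155,(463,168)),(164,176,(527,167)),(60,67,(488,167))):
    q=h[(h[:,2]>lo)&(h[:,2]<hi)&(np.linalg.norm(h[:,:2]-c,axis=1)<(45 if lo!=60 else 99))]
    if len(q): print(lo,len(q),q.min(0).round(0),q.max(0).round(0),np.round(cv2.minEnclosingCircle(q[:,:2].astype(np.float32))[0],1),cv2.minEnclosingCircle(q[:,:2].astype(np.float32))[1])
tilt(); tgt(462,170,290,-3.5)
E
```

```text
t: 4.2
tool_pos: [400.3, 166.0, 292.4]
tcp_rot: [-0.03, 0.708, -0.032, -0.705]
contact_force: [0.3, 0.1, 0.7]
gripper_width: 85.5
coaster 2584 mean [505.2   4.9   6.5] enc [504.7   5. ] 42.1
[ 496.3 -133.4] [109.1 163.6] 86.2 [[411.0, -183.0], [574.0, -193.0], [582.0, -84.0], [418.0, -74.0]]
641 [460. -41.  10.] [551.  51.  14.]
228 2320 [447. 153. 228.] [480. 187. 240.] [463.5 170.3] 16.892057418823242
146 1225 [430. 136. 146.] [507. 197. 154.] [469.2 168. ] 38.85322189331055
164 2946 [505. 144. 164.] [550. 187. 171.] [527.3 165.9] 22.536361694335938
60 929 [425. 134.  61.] [552. 200.  67.] [489.9 167.5] 70.29374694824219
fix tilt: ry -0.004 rz -0.003
pos [400.3 166.  292.4] yaw -5.0 tilt [ 0.004 -0.003 -1.   ] F [ 0.8 -0.3 -0.9] w 85.1 t 4.25
rx total -0.027 rad
shift cm (dx,dy,dz): [ 0.26 -0.78 -6.14]
```

View pics/w3.png

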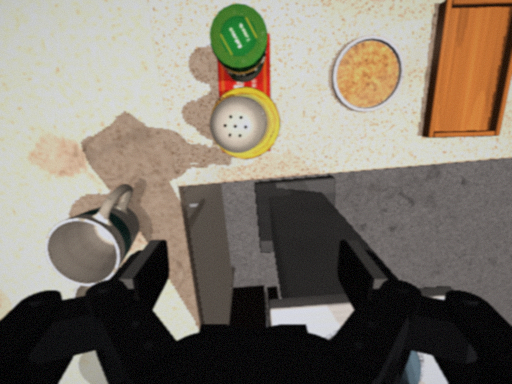

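The salt dome is at (239,123), the spice cap at (239,37), and the honey lid is under the salt. I'll go over the salt, then down.

```bash
python3 -m jog '[{"gripper":-1,"dx":0,"dy":-0.4,"dz":-3.2,"rx":-0.027,"ry":-0.004,"rz":-0.003},{"gripper":-1,"dx":0,"dy":-0.3,"dz":-3.1,"rx":0,"ry":0,"rz":0},{"gripper":-1,"dx":0,"dy":0,"dz":0,"rx":0,"ry":0,"rz":0},{"gripper":-1,"dx":0,"dy":0,"dz":0,"rx":0,"ry":0,"rz":0},{"gripper":-1,"dx":1.5,"dy":0,"dz":0,"rx":0,"ry":0,"rz":0},{"gripper":-1,"dx":1.5,"dy":0,"dz":0,"rx":0,"ry":0,"rz":0},{"gripper":-1,"dx":0,"dy":0,"dz":0,"rx":0,"ry":0,"rz":0},{"gripper":-1,"dx":0,"dy":0,"dz":0,"rx":0,"ry":0,"rz":0}]' 40
python3 -c "
from h import *
tilt(); tgt(463.5,170.3,206,-3.5)"
```

```text
t: 5.25
tool_pos: [462.8, 165.8, 258.5]
tcp_rot: [0.021, -0.705, 0.023, 0.708]
contact_force: [-0.2, -0.1, -0.5]
gripper_width: 85.3
fix tilt: ry 0.004 rz -0.003
pos [462.8 165.8 258.5] yaw -3.6 tilt [-0.005 -0.002 -1.   ] F [-0.2 -0.1 -0.5] w 85.3 t 5.25
rx total -0.001 rad
shift cm (dx,dy,dz): [ 5.25 -0.46 -0.06]
```

```bash
python3 -m jog '[{"gripper":-1,"dx":0.3,"dy":-0.5,"dz":0,"rx":0,"ry":0.004,"rz":-0.003},{"gripper":-1,"dx":1.5,"dy":0,"dz":0,"rx":0,"ry":0,"rz":0},{"gripper":-1,"dx":1.5,"dy":0,"dz":0,"rx":0,"ry":0,"rz":0},{"gripper":-1,"dx":1.5,"dy":0,"dz":0,"rx":0,"ry":0,"rz":0},{"gripper":-1,"dx":0.4,"dy":0,"dz":0,"rx":0,"ry":0,"rz":0},{"gripper":-1,"dx":0,"dy":0,"dz":0,"rx":0,"ry":0,"rz":0},{"gripper":-1,"dx":0,"dy":0,"dz":0,"rx":0,"ry":0,"rz":0},{"gripper":-1,"dx":0,"dy":0,"dz":0,"rx":0,"ry":0,"rz":0}]' 40
python3 -c "
from h import *
tilt(); tgt(463.5,170.3,206,-3.5)"
```

```text
t: 6.25
tool_pos: [463.5, 171.5, 203.1]
tcp_rot: [-0.022, 0.707, -0.022, -0.707]
contact_force: [0.2, 0.2, -0.6]
gripper_width: 85.4
fix tilt: ry -0.001 rz 0.001
pos [463.5 171.5 203.1] yaw -3.6 tilt [ 0.001  0.001 -1.   ] F [ 0.2  0.2 -0.6] w 85.4 t 6.25
rx total -0.001 rad
shift cm (dx,dy,dz): [-0.29  0.12 -0.01]
```

```bash
python3 -m jog '[{"gripper":-0.4,"dx":-0.3,"dy":0.1,"dz":0,"rx":0,"ry":0,"rz":0},{"gripper":-0.2,"dx":0,"dy":0,"dz":0,"rx":0,"ry":0,"rz":0},{"gripper":0,"dx":0,"dy":0,"dz":0,"rx":0,"ry":0,"rz":0},{"gripper":0.2,"dx":0,"dy":0,"dz":0,"rx":0,"ry":0,"rz":0},{"gripper":0.5,"dx":0,"dy":0,"dz":0,"rx":0,"ry":0,"rz":0},{"gripper":1,"dx":0,"dy":0,"dz":0,"rx":0,"ry":0,"rz":0},{"gripper":1,"dx":0,"dy":0,"dz":0,"rx":0,"ry":0,"rz":0},{"gripper":1,"dx":0,"dy":0,"dz":0,"rx":0,"ry":0,"rz":0}]' 30
python3 -c "
from h import *
tilt(); tgt(463.5,170.3,280,-3.5)"
```

```text
t: 7.25
tool_pos: [464.4, 170.2, 207.9]
tcp_rot: [-0.023, 0.708, -0.022, -0.706]
contact_force: [-0.3, 0.2, 1.1]
gripper_width: 38.7
fix tilt: ry -0.003 rz 0.001
pos [464.4 170.2 207.9] yaw -3.6 tilt [ 0.003  0.001 -1.   ] F [-0.3  0.2  1.1] w 38.7 t 7.25
rx total -0.002 rad
shift cm (dx,dy,dz): [-7.21 -0.01  0.07]
```

Run:
```python
from h import *
im,P=grab('wrist','w4.png'); s=arm.sense(); print(s['gripper_width'],s['contact_force'])
```

```text
38.59904134912549 [-0.06288781 -0.97046515  1.22210054]
```

View pics/w4.png

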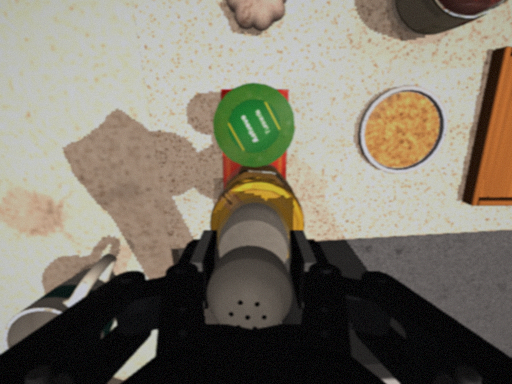

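The shaker is between the pads, with its dome at (250,290), but the width reads 38.6 mm where I expected 44. I'll do a small test lift.

```bash
python3 -m jog '[{"gripper":1,"dx":-0.3,"dy":0,"dz":0,"rx":0,"ry":0,"rz":0},{"gripper":1,"dx":-0.4,"dy":0,"dz":0,"rx":0,"ry":0,"rz":0},{"gripper":1,"dx":-0.4,"dy":0,"dz":0,"rx":0,"ry":0,"rz":0},{"gripper":1,"dx":0,"dy":0,"dz":0,"rx":0,"ry":0,"rz":0},{"gripper":1,"dx":0,"dy":0,"dz":0,"rx":0,"ry":0,"rz":0},{"gripper":1,"dx":0,"dy":0,"dz":0,"rx":0,"ry":0,"rz":0},{"gripper":1,"dx":0,"dy":0,"dz":0,"rx":0,"ry":0,"rz":0},{"gripper":1,"dx":0,"dy":0,"dz":0,"rx":0,"ry":0,"rz":0}]' 30
python3 - <<'E'
from h import *
im,P=grab('scene'); s=arm.sense(); print(s['gripper_width'],s['contact_force'])
cv2.imwrite('pics/s1.png',cv2.resize(im[215:345,120:250],None,fx=4,fy=4)[:,:,::-1])
tilt(); tgt(508,-276,258,-3.5)
E
```

```text
t: 8.3
tool_pos: [463.2, 170.2, 218.2]
tcp_rot: [-0.022, 0.707, -0.022, -0.707]
contact_force: [-0.0, 0.7, -0.8]
gripper_width: 38.3
38.54333963263424 [-0.41321777  0.70070937 -0.45393921]
fix tilt: ry -0.001 rz 0.001
pos [463.2 170.2 218.2] yaw -3.6 tilt [ 0.001  0.001 -1.   ] F [-0.4  0.7 -0.5] w 38.5 t 8.35
rx total -0.001 rad
shift cm (dx,dy,dz): [-4.01 44.26 -7.2 ]
```

View pics/s1.png

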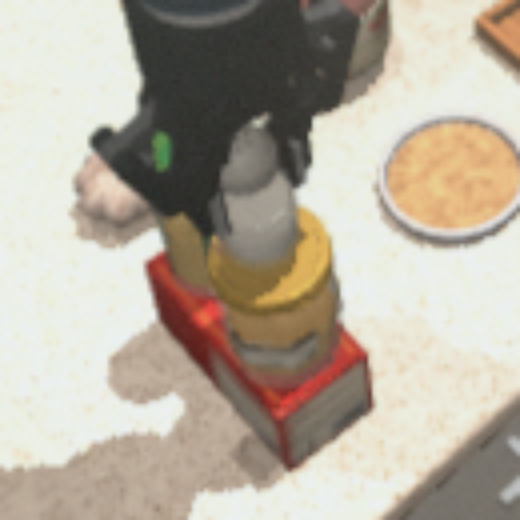

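The shaker lifts with the gripper and stays upright on clear glass. I'll carry it to the stand.

```bash
python3 -m jog '[{"gripper":1,"dx":-2,"dy":0,"dz":0,"rx":0,"ry":0,"rz":0},{"gripper":1,"dx":-1.5,"dy":2,"dz":-0.3,"rx":0,"ry":0,"rz":0},{"gripper":1,"dx":0,"dy":5,"dz":-1,"rx":0,"ry":0,"rz":0},{"gripper":1,"dx":0,"dy":5.5,"dz":-1,"rx":0,"ry":0,"rz":0},{"gripper":1,"dx":0,"dy":5.5,"dz":-1,"rx":0,"ry":0,"rz":0},{"gripper":1,"dx":0,"dy":5.5,"dz":-1,"rx":0,"ry":0,"rz":0},{"gripper":1,"dx":0,"dy":5.5,"dz":-1,"rx":0,"ry":0,"rz":0},{"gripper":1,"dx":0,"dy":5.5,"dz":-0.7,"rx":0,"ry":0,"rz":0}]' 30
python3 -c "
from h import *
tilt(); tgt(508.5,-276,130,-3.5)"
```

```text
t: 9.35
tool_pos: [506.3, -180.0, 254.9]
tcp_rot: [-0.017, 0.709, -0.015, -0.705]
contact_force: [0.4, 1.0, -0.4]
gripper_width: 38.6
fix tilt: ry -0.006 rz 0.003
pos [ 506.3 -180.   254.9] yaw -2.6 tilt [ 0.006  0.003 -1.   ] F [ 0.4  1.  -0.4] w 38.6 t 9.35
rx total 0.015 rad
shift cm (dx,dy,dz): [12.47  9.61 -0.74]
```

```bash
python3 -m jog '[{"gripper":1,"dx":0,"dy":4.5,"dz":-0.3,"rx":0.015,"ry":-0.006,"rz":0.003},{"gripper":1,"dx":1,"dy":4.6,"dz":-0.3,"rx":0,"ry":0,"rz":0},{"gripper":1,"dx":3,"dy":0,"dz":0,"rx":0,"ry":0,"rz":0},{"gripper":1,"dx":3,"dy":0,"dz":0,"rx":0,"ry":0,"rz":0},{"gripper":1,"dx":3,"dy":0,"dz":0,"rx":0,"ry":0,"rz":0},{"gripper":1,"dx":2,"dy":0,"dz":0,"rx":0,"ry":0,"rz":0},{"gripper":1,"dx":0,"dy":0,"dz":0,"rx":0,"ry":0,"rz":0},{"gripper":1,"dx":0,"dy":0,"dz":0,"rx":0,"ry":0,"rz":0}]' 30
python3 -c "
from h import *
tilt(); tgt(508.5,-276,72,-3.5)"
```

```text
t: 10.35
tool_pos: [506.8, -284.7, 132.3]
tcp_rot: [-0.025, 0.707, -0.028, -0.706]
contact_force: [0.2, -1.5, -1.0]
gripper_width: 38.3
fix tilt: ry -0.003 rz -0.005
pos [ 506.8 -284.7  132.3] yaw -4.3 tilt [ 0.002 -0.005 -1.   ] F [ 0.2 -1.5 -1. ] w 38.3 t 10.35
rx total -0.014 rad
shift cm (dx,dy,dz): [ 6.03 -0.91 -0.1 ]
```

```bash
python3 -m jog '[{"gripper":1,"dx":0,"dy":-0.9,"dz":-0.1,"rx":-0.014,"ry":-0.003,"rz":-0.005},{"gripper":1,"dx":0,"dy":0,"dz":0,"rx":0,"ry":0,"rz":0},{"gripper":1,"dx":1.5,"dy":0,"dz":0,"rx":0,"ry":0,"rz":0},{"gripper":1,"dx":1.5,"dy":0,"dz":0,"rx":0,"ry":0,"rz":0},{"gripper":1,"dx":1,"dy":0,"dz":0,"rx":0,"ry":0,"rz":0},{"gripper":1,"dx":0,"dy":0,"dz":0,"rx":0,"ry":0,"rz":0},{"gripper":1,"dx":0,"dy":0,"dz":0,"rx":0,"ry":0,"rz":0},{"gripper":1,"dx":0,"dy":0,"dz":0,"rx":0,"ry":0,"rz":0}]' 30
python3 -c "
from h import *
im,P=grab('wrist','w5.png'); np.savez('w5.npz',im=im,P=P)
tilt(); tgt(508.5,-276,66,-3.5)"
```

```text
t: 11.35
tool_pos: [510.3, -275.6, 91.7]
tcp_rot: [-0.021, 0.708, -0.021, -0.706]
contact_force: [0.2, -0.6, -0.7]
gripper_width: 38.7
fix tilt: ry -0.003 rz -0.001
pos [ 510.4 -275.8   91.9] yaw -3.4 tilt [ 0.003 -0.001 -1.   ] F [-0.2 -0.3 -1.1] w 38.4 t 11.40
rx total 0.001 rad
shift cm (dx,dy,dz): [2.59 0.03 0.2 ]
```

View pics/w5.png

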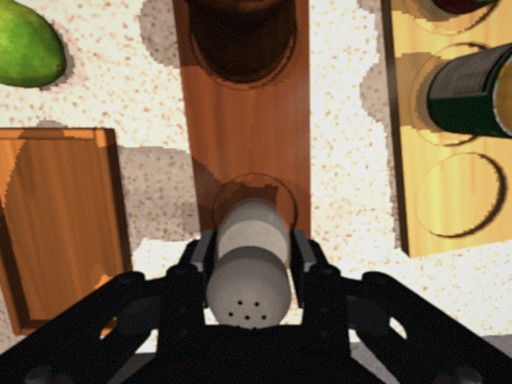

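The shaker is over the cruet well, whose rim shows at (255,205). I'll lower it slowly.

```bash
python3 -m jog '[{"gripper":1,"dx":0.7,"dy":0,"dz":0.2,"rx":0,"ry":-0.003,"rz":0},{"gripper":1,"dx":0.7,"dy":0,"dz":0,"rx":0,"ry":0,"rz":0},{"gripper":1,"dx":0.5,"dy":0,"dz":0,"rx":0,"ry":0,"rz":0},{"gripper":1,"dx":0.3,"dy":0,"dz":0,"rx":0,"ry":0,"rz":0},{"gripper":1,"dx":0,"dy":0,"dz":0,"rx":0,"ry":0,"rz":0},{"gripper":1,"dx":0,"dy":0,"dz":0,"rx":0,"ry":0,"rz":0},{"gripper":1,"dx":0,"dy":0,"dz":0,"rx":0,"ry":0,"rz":0},{"gripper":1,"dx":0,"dy":0,"dz":0,"rx":0,"ry":0,"rz":0}]' 30
python3 -c "
from h import *
tilt(); tgt(508.5,-276,66,-3.5)"
```

```text
t: 12.4
tool_pos: [509.0, -276.0, 69.1]
tcp_rot: [-0.021, 0.707, -0.022, -0.706]
contact_force: [-0.6, 0.1, -1.1]
gripper_width: 38.7
fix tilt: ry -0.002 rz -0.001
pos [ 509.  -276.    69.1] yaw -3.4 tilt [ 0.001 -0.002 -1.   ] F [-0.6  0.1 -1.1] w 38.7 t 12.40
rx total 0.001 rad
shift cm (dx,dy,dz): [0.31 0.01 0.05]
```

```bash
python3 -m jog '[{"gripper":1,"dx":0.15,"dy":0,"dz":0,"rx":0,"ry":0,"rz":0},{"gripper":1,"dx":0.1,"dy":0,"dz":0,"rx":0,"ry":0,"rz":0},{"gripper":1,"dx":0,"dy":0,"dz":0,"rx":0,"ry":0,"rz":0},{"gripper":1,"dx":0,"dy":0,"dz":0,"rx":0,"ry":0,"rz":0},{"gripper":1,"dx":0,"dy":0,"dz":0,"rx":0,"ry":0,"rz":0},{"gripper":1,"dx":0,"dy":0,"dz":0,"rx":0,"ry":0,"rz":0},{"gripper":1,"dx":0,"dy":0,"dz":0,"rx":0,"ry":0,"rz":0},{"gripper":1,"dx":0,"dy":0,"dz":0,"rx":0,"ry":0,"rz":0}]' 30
python3 -c "
from h import *
tilt(); tgt(508.5,-276,66,-3.5)"
```

```text
t: 13.4
tool_pos: [509.1, -276.1, 66.7]
tcp_rot: [-0.02, 0.707, -0.022, -0.706]
contact_force: [0.1, 0.1, -1.3]
gripper_width: 38.8
fix tilt: ry -0.002 rz -0.002
pos [ 509.1 -276.1   66.7] yaw -3.4 tilt [ 0.002 -0.002 -1.   ] F [ 0.1  0.1 -1.3] w 38.8 t 13.40
rx total 0.001 rad
shift cm (dx,dy,dz): [ 0.07 -0.    0.06]
```

```bash
J() { :; }; python3 -m jog '[{"gripper":1,"dx":0.1,"dy":0,"dz":0,"rx":0,"ry":0,"rz":0},{"gripper":1,"dx":0.1,"dy":0,"dz":0,"rx":0,"ry":0,"rz":0},{"gripper":1,"dx":0,"dy":0,"dz":0,"rx":0,"ry":0,"rz":0},{"gripper":1,"dx":0,"dy":0,"dz":0,"rx":0,"ry":0,"rz":0},{"gripper":1,"dx":0,"dy":0,"dz":0,"rx":0,"ry":0,"rz":0},{"gripper":1,"dx":0,"dy":0,"dz":0,"rx":0,"ry":0,"rz":0},{"gripper":1,"dx":0,"dy":0,"dz":0,"rx":0,"ry":0,"rz":0},{"gripper":1,"dx":0,"dy":0,"dz":0,"rx":0,"ry":0,"rz":0}]' 30
```

```text
t: 14.4
tool_pos: [510.2, -276.3, 66.1]
tcp_rot: [-0.02, 0.708, -0.022, -0.706]
contact_force: [0.2, -0.6, 0.4]
gripper_width: 38.6
```

```bash
python3 -m jog '[{"gripper":1,"dx":0.1,"dy":0,"dz":0,"rx":0,"ry":0,"rz":0},{"gripper":1,"dx":0,"dy":0,"dz":0,"rx":0,"ry":0,"rz":0},{"gripper":0,"dx":0,"dy":0,"dz":0,"rx":0,"ry":0,"rz":0},{"gripper":-0.3,"dx":0,"dy":0,"dz":0,"rx":0,"ry":0,"rz":0},{"gripper":-0.6,"dx":0,"dy":0,"dz":0,"rx":0,"ry":0,"rz":0},{"gripper":-1,"dx":0,"dy":0,"dz":0,"rx":0,"ry":0,"rz":0},{"gripper":-1,"dx":0,"dy":0,"dz":0,"rx":0,"ry":0,"rz":0},{"gripper":-1,"dx":0,"dy":0,"dz":0,"rx":0,"ry":0,"rz":0}]' 30
python3 -m jog '[{"gripper":-1,"dx":-2,"dy":0,"dz":0,"rx":0,"ry":0,"rz":0},{"gripper":-1,"dx":-4,"dy":0,"dz":0,"rx":0,"ry":0,"rz":0},{"gripper":-1,"dx":-4,"dy":0,"dz":0,"rx":0,"ry":0,"rz":0},{"gripper":-1,"dx":-4,"dy":0,"dz":0,"rx":0,"ry":0,"rz":0},{"gripper":-1,"dx":0,"dy":-5,"dz":0.5,"rx":0,"ry":0,"rz":0},{"gripper":-1,"dx":0,"dy":-5,"dz":0.5,"rx":0,"ry":0,"rz":0},{"gripper":-1,"dx":0,"dy":-5,"dz":0.5,"rx":0,"ry":0,"rz":0},{"gripper":-1,"dx":0,"dy":-5,"dz":0.5,"rx":0,"ry":0,"rz":0}]' 30
python3 -c "
from h import *
im,P=grab('wrist','w6.png'); np.savez('w6.npz',im=im,P=P)
h=P.reshape(-1,3);q=h[(np.linalg.norm(h[:,:2]-[509,-276],axis=1)<60)&(h[:,2]>80)&(h[:,2]<115)]; print(len(q), q.min(0),q.max(0))
tilt(); tgt(463,168,220,-3.5)"
```

```text
t: 15.4
tool_pos: [510.5, -276.5, 65.5]
tcp_rot: [-0.02, 0.708, -0.022, -0.705]
contact_force: [-0.5, -0.1, 0.5]
gripper_width: 85.4
t: 16.4
tool_pos: [505.7, -77.4, 221.7]
tcp_rot: [-0.022, 0.714, -0.029, -0.699]
contact_force: [1.0, 1.1, 0.1]
gripper_width: 85.4
1265 [ 494.17997445 -288.7829457    80.03388173] [ 527.13302461 -257.16948276   98.16631534]
fix tilt: ry -0.020 rz -0.003
pos [505.7 -67.8 221.9] yaw -3.5 tilt [ 0.02  -0.004 -1.   ] F [-0.7  5.6 -0.1] w 85.2 t 16.45
rx total -0.000 rad
shift cm (dx,dy,dz): [ 1.000e-02 -2.327e+01  5.710e+00]
```

View pics/w6.png

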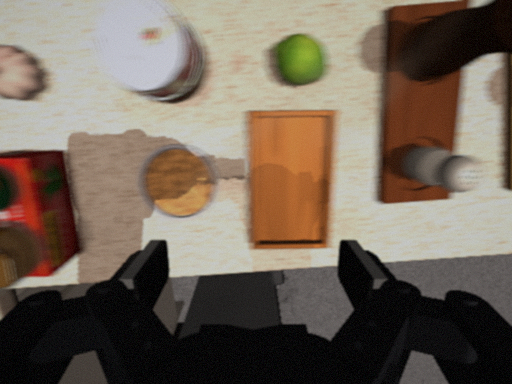

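The salt stands upright in its well at (455,170), with its top at z=98, which matches 8+90. Next is the honey jar.

```bash
python3 -m jog '[{"gripper":-1,"dx":0,"dy":-4,"dz":2.4,"rx":0,"ry":-0.02,"rz":-0.003},{"gripper":-1,"dx":0,"dy":-4,"dz":2.4,"rx":0,"ry":0,"rz":0},{"gripper":-1,"dx":0,"dy":-4,"dz":2.4,"rx":0,"ry":0,"rz":0},{"gripper":-1,"dx":0,"dy":-4,"dz":2.4,"rx":0,"ry":0,"rz":0},{"gripper":-1,"dx":0,"dy":-1.5,"dz":1,"rx":0,"ry":0,"rz":0},{"gripper":-1,"dx":0,"dy":0,"dz":0,"rx":0,"ry":0,"rz":0},{"gripper":-1,"dx":0,"dy":0,"dz":0,"rx":0,"ry":0,"rz":0},{"gripper":-1,"dx":0,"dy":0,"dz":0,"rx":0,"ry":0,"rz":0}]' 30
python3 - <<'E'
from h import *
im,P=grab('wrist','w7.png'); np.savez('w7.npz',im=im,P=P)
h=P.reshape(-1,3); h=h[(abs(h[:,0]-490)<90)&(abs(h[:,1]-168)<60)]
for lo,hi,c in ((144,156,(463,168)),(164,176,(527,167)),(60,67,(488,167))):
    q=h[(h[:,2]>lo)&(h[:,2]<hi)&(np.linalg.norm(h[:,:2]-c,axis=1)<(40 if lo!=60 else 99))]
    if len(q): print(lo,len(q),q.min(0).round(0),q.max(0).round(0),np.round(cv2.minEnclosingCircle(q[:,:2].astype(np.float32)),1) if 0 else cv2.minEnclosingCircle(q[:,:2].astype(np.float32)))
tilt(); tgt(463,168,150,-3.5)
E
```

```text
t: 17.45
tool_pos: [411.6, 119.3, 231.2]
tcp_rot: [-0.02, 0.713, -0.021, -0.7]
contact_force: [0.2, -0.7, -0.2]
gripper_width: 85.4
144 6393 [430. 136. 144.] [493. 199. 153.] ((460.9721374511719, 167.4971160888672), 31.957618713378906)
164 5050 [505. 143. 164.] [547. 188. 171.] ((527.152099609375, 165.70143127441406), 22.585651397705078)
60 1900 [425. 134.  60.] [554. 196.  67.] ((489.31524658203125, 147.84805297851562), 64.3858871459961)
fix tilt: ry -0.018 rz -0.001
pos [411.6 119.1 231.2] yaw -3.3 tilt [ 0.018 -0.002 -1.   ] F [-1.  -0.4  0.3] w 85.7 t 17.50
rx total 0.003 rad
shift cm (dx,dy,dz): [ 8.2  -5.2  -4.68]
```

```bash
python3 -m jog '[{"gripper":-1,"dx":0,"dy":-2.6,"dz":-2.4,"rx":0,"ry":-0.018,"rz":0},{"gripper":-1,"dx":0,"dy":-2.5,"dz":-2.2,"rx":0,"ry":0,"rz":0},{"gripper":-1,"dx":0.5,"dy":0,"dz":0,"rx":0,"ry":0,"rz":0},{"gripper":-1,"dx":1,"dy":0,"dz":0,"rx":0,"ry":0,"rz":0},{"gripper":-1,"dx":1,"dy":0,"dz":0,"rx":0,"ry":0,"rz":0},{"gripper":-1,"dx":0,"dy":0,"dz":0,"rx":0,"ry":0,"rz":0},{"gripper":-1,"dx":0,"dy":0,"dz":0,"rx":0,"ry":0,"rz":0},{"gripper":-1,"dx":0,"dy":0,"dz":0,"rx":0,"ry":0,"rz":0}]' 40
python3 -c "
from h import *
tilt(); tgt(461,167.5,144,-3.5)"
```

```text
t: 18.5
tool_pos: [461.1, 160.2, 202.9]
tcp_rot: [0.023, -0.705, 0.027, 0.708]
contact_force: [-0.9, -0.0, -0.3]
gripper_width: 85.3
fix tilt: ry 0.005 rz -0.006
pos [461.1 160.2 202.9] yaw -4.0 tilt [-0.005 -0.005 -1.   ] F [-0.9 -0.  -0.3] w 85.3 t 18.50
rx total -0.009 rad
shift cm (dx,dy,dz): [ 5.88 -0.76  0.03]
```

```bash
python3 -m jog '[{"gripper":-1,"dx":0,"dy":-0.8,"dz":0,"rx":-0.009,"ry":0.005,"rz":-0.006},{"gripper":-1,"dx":0,"dy":0,"dz":0,"rx":0,"ry":0,"rz":0},{"gripper":-1,"dx":0.8,"dy":0,"dz":0,"rx":0,"ry":0,"rz":0},{"gripper":-1,"dx":0.8,"dy":0,"dz":0,"rx":0,"ry":0,"rz":0},{"gripper":-1,"dx":0,"dy":0,"dz":0,"rx":0,"ry":0,"rz":0},{"gripper":-1,"dx":0,"dy":0,"dz":0,"rx":0,"ry":0,"rz":0},{"gripper":-1,"dx":0,"dy":0,"dz":0,"rx":0,"ry":0,"rz":0},{"gripper":-1,"dx":0,"dy":0,"dz":0,"rx":0,"ry":0,"rz":0}]' 40
python3 -c "
from h import *
tilt(); tgt(461,167.5,144,-3.5)"
```

```text
t: 19.5
tool_pos: [462.0, 169.1, 186.2]
tcp_rot: [-0.022, 0.707, -0.021, -0.706]
contact_force: [-0.9, 0.4, -0.0]
gripper_width: 85.7
fix tilt: ry -0.001 rz 0.001
pos [462.  169.1 186.2] yaw -3.5 tilt [ 0.001  0.001 -1.   ] F [-0.9  0.4 -0. ] w 85.7 t 19.50
rx total 0.001 rad
shift cm (dx,dy,dz): [4.22 0.18 0.1 ]
```

```bash
python3 -m jog '[{"gripper":-1,"dx":0.8,"dy":0.15,"dz":0.1,"rx":0,"ry":0,"rz":0},{"gripper":-1,"dx":1.2,"dy":0,"dz":0,"rx":0,"ry":0,"rz":0},{"gripper":-1,"dx":1.2,"dy":0,"dz":0,"rx":0,"ry":0,"rz":0},{"gripper":-1,"dx":0.9,"dy":0,"dz":0,"rx":0,"ry":0,"rz":0},{"gripper":-1,"dx":0,"dy":0,"dz":0,"rx":0,"ry":0,"rz":0},{"gripper":-1,"dx":0,"dy":0,"dz":0,"rx":0,"ry":0,"rz":0},{"gripper":-1,"dx":0,"dy":0,"dz":0,"rx":0,"ry":0,"rz":0},{"gripper":-1,"dx":0,"dy":0,"dz":0,"rx":0,"ry":0,"rz":0}]' 40
python3 -c "
from h import *
tilt(); tgt(461,167.5,144,-3.5)"
```

```text
t: 20.5
tool_pos: [460.9, 167.7, 142.1]
tcp_rot: [-0.022, 0.707, -0.021, -0.706]
contact_force: [0.4, -0.4, 0.5]
gripper_width: 85.7
fix tilt: ry -0.001 rz 0.001
pos [460.9 167.7 142.1] yaw -3.5 tilt [ 0.001  0.001 -1.   ] F [ 0.4 -0.4  0.5] w 85.7 t 20.50
rx total 0.001 rad
shift cm (dx,dy,dz): [-0.19  0.02 -0.01]
```

```bash
python3 -m jog '[{"gripper":-0.7,"dx":0,"dy":0,"dz":0,"rx":0,"ry":0,"rz":0},{"gripper":-0.5,"dx":0,"dy":0,"dz":0,"rx":0,"ry":0,"rz":0},{"gripper":-0.3,"dx":0,"dy":0,"dz":0,"rx":0,"ry":0,"rz":0},{"gripper":0,"dx":0,"dy":0,"dz":0,"rx":0,"ry":0,"rz":0},{"gripper":1,"dx":0,"dy":0,"dz":0,"rx":0,"ry":0,"rz":0},{"gripper":1,"dx":0,"dy":0,"dz":0,"rx":0,"ry":0,"rz":0},{"gripper":1,"dx":0,"dy":0,"dz":0,"rx":0,"ry":0,"rz":0},{"gripper":1,"dx":0,"dy":0,"dz":0,"rx":0,"ry":0,"rz":0}]' 45
python3 -m jog '[{"gripper":1,"dx":-0.3,"dy":0,"dz":0,"rx":0,"ry":0,"rz":0},{"gripper":1,"dx":-0.4,"dy":0,"dz":0,"rx":0,"ry":0,"rz":0},{"gripper":1,"dx":-0.4,"dy":0,"dz":0,"rx":0,"ry":0,"rz":0},{"gripper":1,"dx":0,"dy":0,"dz":0,"rx":0,"ry":0,"rz":0},{"gripper":1,"dx":0,"dy":0,"dz":0,"rx":0,"ry":0,"rz":0},{"gripper":1,"dx":0,"dy":0,"dz":0,"rx":0,"ry":0,"rz":0},{"gripper":1,"dx":0,"dy":0,"dz":0,"rx":0,"ry":0,"rz":0},{"gripper":1,"dx":0,"dy":0,"dz":0,"rx":0,"ry":0,"rz":0}]' 45
python3 -c "
from h import *
tilt(); tgt(505,5,180,-3.5)"
```

```text
t: 21.5
tool_pos: [461.6, 168.0, 143.1]
tcp_rot: [-0.022, 0.708, -0.021, -0.706]
contact_force: [-0.3, 0.3, 1.3]
gripper_width: 62.5
t: 22.5
tool_pos: [459.2, 166.7, 152.4]
tcp_rot: [0.021, -0.706, 0.021, 0.708]
contact_force: [-0.0, -0.8, -3.0]
gripper_width: 62.2
fix tilt: ry 0.002 rz -0.000
pos [459.2 166.7 152.4] yaw -3.5 tilt [-0.002 -0.    -1.   ] F [-0.  -0.8 -3. ] w 62.2 t 22.50
rx total 0.001 rad
shift cm (dx,dy,dz): [-2.76 15.86 -5.55]
```

```bash
python3 -m jog '[{"gripper":1,"dx":-1.5,"dy":0,"dz":0,"rx":0,"ry":0,"rz":0},{"gripper":1,"dx":-1.3,"dy":1,"dz":-0.4,"rx":0,"ry":0,"rz":0},{"gripper":1,"dx":0,"dy":4,"dz":-1.4,"rx":0,"ry":0,"rz":0},{"gripper":1,"dx":0,"dy":4,"dz":-1.4,"rx":0,"ry":0,"rz":0},{"gripper":1,"dx":0,"dy":4,"dz":-1.4,"rx":0,"ry":0,"rz":0},{"gripper":1,"dx":0,"dy":1.7,"dz":-0.8,"rx":0,"ry":0,"rz":0},{"gripper":1,"dx":0,"dy":0,"dz":0,"rx":0,"ry":0,"rz":0},{"gripper":1,"dx":0,"dy":0,"dz":0,"rx":0,"ry":0,"rz":0}]' 45
python3 -c "
from h import *
tilt(); tgt(505,5,88,-3.5)"
```

```text
t: 23.5
tool_pos: [509.8, 9.7, 190.1]
tcp_rot: [-0.021, 0.71, -0.022, -0.703]
contact_force: [-0.8, -0.2, -2.5]
gripper_width: 62.5
fix tilt: ry -0.010 rz 0.000
pos [509.8   9.7 190.1] yaw -3.5 tilt [ 0.01  -0.001 -1.   ] F [-0.8 -0.2 -2.5] w 62.5 t 23.50
rx total 0.000 rad
shift cm (dx,dy,dz): [10.21  0.5   0.55]
```

```bash
python3 -m jog '[{"gripper":1,"dx":0,"dy":0.5,"dz":0.5,"rx":0,"ry":-0.01,"rz":0},{"gripper":1,"dx":2,"dy":0,"dz":0,"rx":0,"ry":0,"rz":0},{"gripper":1,"dx":2.5,"dy":0,"dz":0,"rx":0,"ry":0,"rz":0},{"gripper":1,"dx":2.5,"dy":0,"dz":0,"rx":0,"ry":0,"rz":0},{"gripper":1,"dx":1,"dy":0,"dz":0,"rx":0,"ry":0,"rz":0},{"gripper":1,"dx":0,"dy":0,"dz":0,"rx":0,"ry":0,"rz":0},{"gripper":1,"dx":0,"dy":0,"dz":0,"rx":0,"ry":0,"rz":0},{"gripper":1,"dx":0,"dy":0,"dz":0,"rx":0,"ry":0,"rz":0}]' 45
python3 -c "
from h import *
tilt(); tgt(505,5,88,-3.5)"
```

```text
t: 24.5
tool_pos: [504.1, 11.3, 111.7]
tcp_rot: [-0.018, 0.708, -0.017, -0.706]
contact_force: [0.4, -0.3, -3.6]
gripper_width: 62.3
fix tilt: ry -0.002 rz 0.002
pos [504.1  11.3 111.7] yaw -2.8 tilt [ 0.002  0.001 -1.   ] F [ 0.4 -0.3 -3.6] w 62.3 t 24.50
rx total 0.013 rad
shift cm (dx,dy,dz): [ 2.37  0.62 -0.12]
```

```bash
python3 -m jog '[{"gripper":1,"dx":0,"dy":0.6,"dz":-0.1,"rx":0.013,"ry":-0.002,"rz":0.002},{"gripper":1,"dx":0,"dy":0,"dz":0,"rx":0,"ry":0,"rz":0},{"gripper":1,"dx":0.8,"dy":0,"dz":0,"rx":0,"ry":0,"rz":0},{"gripper":1,"dx":0.8,"dy":0,"dz":0,"rx":0,"ry":0,"rz":0},{"gripper":1,"dx":0.5,"dy":0,"dz":0,"rx":0,"ry":0,"rz":0},{"gripper":1,"dx":0,"dy":0,"dz":0,"rx":0,"ry":0,"rz":0},{"gripper":1,"dx":0,"dy":0,"dz":0,"rx":0,"ry":0,"rz":0},{"gripper":1,"dx":0,"dy":0,"dz":0,"rx":0,"ry":0,"rz":0}]' 45
python3 -c "
from h import *
tilt(); tgt(505,5,86,-3.5)"
```

```text
t: 25.5
tool_pos: [505.7, 4.5, 90.1]
tcp_rot: [-0.022, 0.707, -0.022, -0.706]
contact_force: [-0.0, -0.2, -3.1]
gripper_width: 62.3
fix tilt: ry -0.001 rz -0.001
pos [505.7   4.5  90.1] yaw -3.6 tilt [ 0.001 -0.001 -1.   ] F [-0.  -0.2 -3.1] w 62.3 t 25.50
rx total -0.002 rad
shift cm (dx,dy,dz): [ 0.41 -0.05  0.07]
```

```bash
python3 -m jog '[{"gripper":1,"dx":0.2,"dy":0,"dz":0,"rx":0,"ry":0,"rz":0},{"gripper":1,"dx":0.1,"dy":0,"dz":0,"rx":0,"ry":0,"rz":0},{"gripper":1,"dx":0.1,"dy":0,"dz":0,"rx":0,"ry":0,"rz":0},{"gripper":1,"dx":0,"dy":0,"dz":0,"rx":0,"ry":0,"rz":0},{"gripper":1,"dx":0,"dy":0,"dz":0,"rx":0,"ry":0,"rz":0},{"gripper":1,"dx":0,"dy":0,"dz":0,"rx":0,"ry":0,"rz":0},{"gripper":1,"dx":0,"dy":0,"dz":0,"rx":0,"ry":0,"rz":0},{"gripper":1,"dx":0,"dy":0,"dz":0,"rx":0,"ry":0,"rz":0}]' 45
```

```text
t: 26.5
tool_pos: [506.4, 4.5, 86.5]
tcp_rot: [-0.022, 0.708, -0.022, -0.706]
contact_force: [0.9, -0.6, -2.0]
gripper_width: 62.3
```

```bash
python3 -m jog '[{"gripper":1,"dx":0.1,"dy":0,"dz":0,"rx":0,"ry":0,"rz":0},{"gripper":1,"dx":0.1,"dy":0,"dz":0,"rx":0,"ry":0,"rz":0},{"gripper":1,"dx":0,"dy":0,"dz":0,"rx":0,"ry":0,"rz":0},{"gripper":1,"dx":0,"dy":0,"dz":0,"rx":0,"ry":0,"rz":0},{"gripper":1,"dx":0,"dy":0,"dz":0,"rx":0,"ry":0,"rz":0},{"gripper":1,"dx":0,"dy":0,"dz":0,"rx":0,"ry":0,"rz":0},{"gripper":1,"dx":0,"dy":0,"dz":0,"rx":0,"ry":0,"rz":0},{"gripper":1,"dx":0,"dy":0,"dz":0,"rx":0,"ry":0,"rz":0}]' 45
```

```text
t: 27.5
tool_pos: [507.3, 4.5, 86.5]
tcp_rot: [-0.022, 0.708, -0.023, -0.705]
contact_force: [0.1, -0.3, -0.6]
gripper_width: 62.0
```

Contact: z stays at 86.5 and the load is coming off the wrist. I'll release.

```bash
python3 -m jog '[{"gripper":1,"dx":0.05,"dy":0,"dz":0,"rx":0,"ry":0,"rz":0},{"gripper":0,"dx":0,"dy":0,"dz":0,"rx":0,"ry":0,"rz":0},{"gripper":-0.6,"dx":0,"dy":0,"dz":0,"rx":0,"ry":0,"rz":0},{"gripper":-1,"dx":0,"dy":0,"dz":0,"rx":0,"ry":0,"rz":0},{"gripper":-1,"dx":0,"dy":0,"dz":0,"rx":0,"ry":0,"rz":0},{"gripper":-1,"dx":0,"dy":0,"dz":0,"rx":0,"ry":0,"rz":0},{"gripper":-1,"dx":0,"dy":0,"dz":0,"rx":0,"ry":0,"rz":0},{"gripper":-1,"dx":0,"dy":0,"dz":0,"rx":0,"ry":0,"rz":0}]' 45
python3 -m jog '[{"gripper":-1,"dx":-1.5,"dy":0,"dz":0,"rx":0,"ry":0,"rz":0},{"gripper":-1,"dx":-4,"dy":0,"dz":0,"rx":0,"ry":0,"rz":0},{"gripper":-1,"dx":-4,"dy":0,"dz":0,"rx":0,"ry":0,"rz":0},{"gripper":-1,"dx":-3.5,"dy":-1,"dz":1,"rx":0,"ry":0,"rz":0},{"gripper":-1,"dx":0,"dy":-4,"dz":2,"rx":0,"ry":0,"rz":0},{"gripper":-1,"dx":0,"dy":-1,"dz":1,"rx":0,"ry":0,"rz":0},{"gripper":-1,"dx":0,"dy":0,"dz":0,"rx":0,"ry":0,"rz":0},{"gripper":-1,"dx":0,"dy":0,"dz":0,"rx":0,"ry":0,"rz":0}]' 30
python3 - <<'E'
from h import *
im,P=grab('wrist','w8.png'); np.savez('w8.npz',im=im,P=P)
h=P.reshape(-1,3)
for lo,hi,c in ((87,100,(505,5)),(164,176,(527,167))):
    q=h[(h[:,2]>lo)&(h[:,2]<hi)&(np.linalg.norm(h[:,:2]-c,axis=1)<40)]
    if len(q): print(lo,len(q),q.min(0).round(0),q.max(0).round(0),cv2.minEnclosingCircle(q[:,:2].astype(np.float32)))
tilt(); tgt(527.2,166,160,-3.5)
E
```

```text
t: 28.5
tool_pos: [508.7, 4.7, 86.9]
tcp_rot: [-0.022, 0.709, -0.023, -0.704]
contact_force: [1.3, 0.1, -1.3]
gripper_width: 85.3
t: 29.5
tool_pos: [472.8, 67.5, 227.4]
tcp_rot: [-0.023, 0.712, -0.023, -0.702]
contact_force: [1.2, -0.0, 0.2]
gripper_width: 85.7
87 3987 [477. -27.  87.] [539.  36.  96.] ((507.46795654296875, 4.817544460296631), 31.785659790039062)
164 4156 [505. 143. 164.] [549. 188. 171.] ((527.0440673828125, 165.48495483398438), 22.763883590698242)
fix tilt: ry -0.014 rz -0.000
pos [472.8  67.3 227.3] yaw -3.8 tilt [ 0.014 -0.001 -1.   ] F [0.2 0.7 0. ] w 85.4 t 29.55
rx total -0.005 rad
shift cm (dx,dy,dz): [  6.79 -10.19  -4.73]
```

View pics/w8.png

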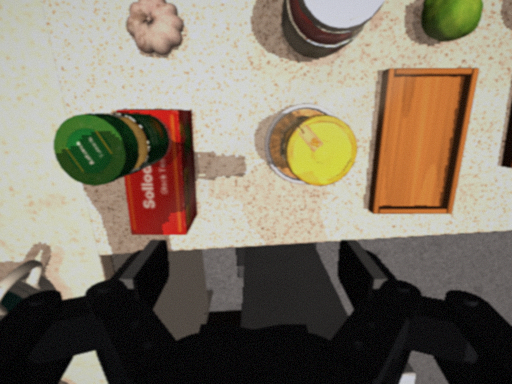

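The honey jar sits in the coaster dish: lid (507.5, 4.8) against dish (505, 5). The spice jar is on the box at lower left, with its cap at about (97,148).

```bash
python3 -m jog '[{"gripper":-1,"dx":0,"dy":-3.4,"dz":-1.7,"rx":0,"ry":-0.014,"rz":0},{"gripper":-1,"dx":0,"dy":-3.4,"dz":-1.6,"rx":0,"ry":0,"rz":0},{"gripper":-1,"dx":0,"dy":-2.6,"dz":-1.2,"rx":0,"ry":0,"rz":0},{"gripper":-1,"dx":0.8,"dy":0,"dz":0,"rx":0,"ry":0,"rz":0},{"gripper":-1,"dx":0.8,"dy":0,"dz":0,"rx":0,"ry":0,"rz":0},{"gripper":-1,"dx":0,"dy":0,"dz":0,"rx":0,"ry":0,"rz":0},{"gripper":-1,"dx":0,"dy":0,"dz":0,"rx":0,"ry":0,"rz":0},{"gripper":-1,"dx":0,"dy":0,"dz":0,"rx":0,"ry":0,"rz":0}]' 30
python3 -c "
from h import *
tilt(); tgt(527.1,165.6,138,-3.5)"
```

```text
t: 30.55
tool_pos: [526.2, 147.4, 206.0]
tcp_rot: [0.027, -0.704, 0.033, 0.709]
contact_force: [-0.1, 0.5, 0.9]
gripper_width: 85.1
fix tilt: ry 0.008 rz -0.008
pos [526.2 147.4 206. ] yaw -4.8 tilt [-0.008 -0.007 -1.   ] F [-0.1  0.5  0.9] w 85.1 t 30.55
rx total -0.024 rad
shift cm (dx,dy,dz): [ 6.78 -1.88 -0.03]
```

```bash
python3 -m jog '[{"gripper":-1,"dx":0,"dy":-1.9,"dz":0,"rx":-0.024,"ry":0.008,"rz":-0.008},{"gripper":-1,"dx":0,"dy":0,"dz":0,"rx":0,"ry":0,"rz":0},{"gripper":-1,"dx":0.7,"dy":0,"dz":0,"rx":0,"ry":0,"rz":0},{"gripper":-1,"dx":0.8,"dy":0,"dz":0,"rx":0,"ry":0,"rz":0},{"gripper":-1,"dx":0,"dy":0,"dz":0,"rx":0,"ry":0,"rz":0},{"gripper":-1,"dx":0,"dy":0,"dz":0,"rx":0,"ry":0,"rz":0},{"gripper":-1,"dx":0,"dy":0,"dz":0,"rx":0,"ry":0,"rz":0},{"gripper":-1,"dx":0,"dy":0,"dz":0,"rx":0,"ry":0,"rz":0}]' 30
python3 -c "
from h import *
tilt(); tgt(527.1,165.6,138,-3.5)"
```

```text
t: 31.55
tool_pos: [528.0, 167.7, 190.3]
tcp_rot: [-0.021, 0.707, -0.02, -0.706]
contact_force: [-0.4, -0.6, -0.4]
gripper_width: 85.4
fix tilt: ry -0.002 rz 0.001
pos [528.  167.7 190.3] yaw -3.4 tilt [ 0.002  0.001 -1.   ] F [-0.4 -0.6 -0.4] w 85.4 t 31.55
rx total 0.002 rad
shift cm (dx,dy,dz): [5.23 0.22 0.09]
```

```bash
python3 -m jog '[{"gripper":-1,"dx":0.8,"dy":0.2,"dz":0.1,"rx":0,"ry":0,"rz":0},{"gripper":-1,"dx":1.4,"dy":0,"dz":0,"rx":0,"ry":0,"rz":0},{"gripper":-1,"dx":1.4,"dy":0,"dz":0,"rx":0,"ry":0,"rz":0},{"gripper":-1,"dx":1.2,"dy":0,"dz":0,"rx":0,"ry":0,"rz":0},{"gripper":-1,"dx":0.3,"dy":0,"dz":0,"rx":0,"ry":0,"rz":0},{"gripper":-1,"dx":0,"dy":0,"dz":0,"rx":0,"ry":0,"rz":0},{"gripper":-1,"dx":0,"dy":0,"dz":0,"rx":0,"ry":0,"rz":0},{"gripper":-1,"dx":0,"dy":0,"dz":0,"rx":0,"ry":0,"rz":0}]' 30
python3 -c "
from h import *
tilt(); tgt(527.1,165.6,138,-3.5)"
```

```text
t: 32.55
tool_pos: [526.8, 165.6, 135.2]
tcp_rot: [-0.021, 0.707, -0.021, -0.706]
contact_force: [0.3, -0.4, 0.6]
gripper_width: 85.2
fix tilt: ry -0.001 rz 0.001
pos [526.8 165.6 135.2] yaw -3.4 tilt [ 0.001  0.001 -1.   ] F [ 0.3 -0.4  0.6] w 85.2 t 32.55
rx total 0.002 rad
shift cm (dx,dy,dz): [-0.28 -0.01 -0.03]
```

```bash
python3 -m jog '[{"gripper":-0.4,"dx":-0.1,"dy":0,"dz":0,"rx":0,"ry":0,"rz":0},{"gripper":-0.2,"dx":0,"dy":0,"dz":0,"rx":0,"ry":0,"rz":0},{"gripper":0,"dx":0,"dy":0,"dz":0,"rx":0,"ry":0,"rz":0},{"gripper":0.2,"dx":0,"dy":0,"dz":0,"rx":0,"ry":0,"rz":0},{"gripper":0.5,"dx":0,"dy":0,"dz":0,"rx":0,"ry":0,"rz":0},{"gripper":1,"dx":0,"dy":0,"dz":0,"rx":0,"ry":0,"rz":0},{"gripper":1,"dx":0,"dy":0,"dz":0,"rx":0,"ry":0,"rz":0},{"gripper":1,"dx":0,"dy":0,"dz":0,"rx":0,"ry":0,"rz":0}]' 30
python3 -m jog '[{"gripper":1,"dx":-0.3,"dy":0,"dz":0,"rx":0,"ry":0,"rz":0},{"gripper":1,"dx":-0.4,"dy":0,"dz":0,"rx":0,"ry":0,"rz":0},{"gripper":1,"dx":-0.4,"dy":0,"dz":0,"rx":0,"ry":0,"rz":0},{"gripper":1,"dx":0,"dy":0,"dz":0,"rx":0,"ry":0,"rz":0},{"gripper":1,"dx":0,"dy":0,"dz":0,"rx":0,"ry":0,"rz":0},{"gripper":1,"dx":0,"dy":0,"dz":0,"rx":0,"ry":0,"rz":0},{"gripper":1,"dx":0,"dy":0,"dz":0,"rx":0,"ry":0,"rz":0},{"gripper":1,"dx":0,"dy":0,"dz":0,"rx":0,"ry":0,"rz":0}]' 30
python3 -c "
from h import *
tilt(); tgt(512.8,-425.6,210,-3.5)"
```

```text
t: 33.55
tool_pos: [527.5, 165.9, 137.3]
tcp_rot: [-0.021, 0.708, -0.02, -0.706]
contact_force: [0.4, 0.1, 0.2]
gripper_width: 45.0
t: 34.55
tool_pos: [526.4, 165.3, 148.1]
tcp_rot: [-0.021, 0.707, -0.021, -0.707]
contact_force: [-0.4, -0.6, -1.2]
gripper_width: 44.5
fix tilt: ry -0.001 rz 0.001
pos [526.4 165.3 148.1] yaw -3.4 tilt [ 0.001  0.001 -1.   ] F [-0.4 -0.6 -1.2] w 44.5 t 34.55
rx total 0.002 rad
shift cm (dx,dy,dz): [-6.22 59.06 -2.25]
```

```bash
python3 -m jog '[{"gripper":1,"dx":-2,"dy":0,"dz":0,"rx":0,"ry":0,"rz":0},{"gripper":1,"dx":-3,"dy":2,"dz":0,"rx":0,"ry":0,"rz":0},{"gripper":1,"dx":-1,"dy":5,"dz":-0.3,"rx":0,"ry":0,"rz":0},{"gripper":1,"dx":0,"dy":5.5,"dz":-0.3,"rx":0,"ry":0,"rz":0},{"gripper":1,"dx":0,"dy":5.5,"dz":-0.3,"rx":0,"ry":0,"rz":0},{"gripper":1,"dx":0,"dy":5.5,"dz":-0.3,"rx":0,"ry":0,"rz":0},{"gripper":1,"dx":0,"dy":5.5,"dz":-0.3,"rx":0,"ry":0,"rz":0},{"gripper":1,"dx":0,"dy":5.5,"dz":-0.3,"rx":0,"ry":0,"rz":0}]' 30
python3 -c "
from h import *
tilt(); tgt(512.8,-425.6,210,-3.5)"
```

```text
t: 35.55
tool_pos: [527.6, -181.6, 210.3]
tcp_rot: [-0.016, 0.709, -0.014, -0.705]
contact_force: [1.2, 0.8, -1.0]
gripper_width: 44.6
fix tilt: ry -0.005 rz 0.004
pos [ 527.6 -181.6  210.3] yaw -2.4 tilt [ 0.005  0.003 -1.   ] F [ 1.2  0.8 -1. ] w 44.6 t 35.55
rx total 0.019 rad
shift cm (dx,dy,dz): [-6.000e-02  2.445e+01 -1.000e-02]
```

```bash
python3 -m jog '[{"gripper":1,"dx":0,"dy":5,"dz":0,"rx":0.019,"ry":-0.005,"rz":0.004},{"gripper":1,"dx":0,"dy":5,"dz":0,"rx":0,"ry":0,"rz":0},{"gripper":1,"dx":0,"dy":5,"dz":0,"rx":0,"ry":0,"rz":0},{"gripper":1,"dx":0,"dy":5,"dz":0,"rx":0,"ry":0,"rz":0},{"gripper":1,"dx":0,"dy":2.5,"dz":0,"rx":0,"ry":0,"rz":0},{"gripper":1,"dx":0,"dy":0,"dz":0,"rx":0,"ry":0,"rz":0},{"gripper":1,"dx":0,"dy":0,"dz":0,"rx":0,"ry":0,"rz":0},{"gripper":1,"dx":0,"dy":0,"dz":0,"rx":0,"ry":0,"rz":0}]' 30
python3 -c "
from h import *
tilt(); tgt(512.8,-425.6,105,-3.5)"
```

```text
t: 36.55
tool_pos: [511.6, -416.4, 208.7]
tcp_rot: [0.024, -0.706, 0.024, 0.707]
contact_force: [0.4, 0.1, -0.5]
gripper_width: 44.6
fix tilt: ry 0.001 rz -0.000
pos [ 511.6 -416.4  208.7] yaw -3.9 tilt [-0.001 -0.    -1.   ] F [ 0.4  0.1 -0.5] w 44.6 t 36.55
rx total -0.006 rad
shift cm (dx,dy,dz): [10.37  0.91 -0.19]
```

```bash
python3 -m jog '[{"gripper":1,"dx":0,"dy":0.9,"dz":-0.2,"rx":0,"ry":0,"rz":0},{"gripper":1,"dx":2,"dy":0,"dz":0,"rx":0,"ry":0,"rz":0},{"gripper":1,"dx":2.5,"dy":0,"dz":0,"rx":0,"ry":0,"rz":0},{"gripper":1,"dx":2.5,"dy":0,"dz":0,"rx":0,"ry":0,"rz":0},{"gripper":1,"dx":2,"dy":0,"dz":0,"rx":0,"ry":0,"rz":0},{"gripper":1,"dx":0.5,"dy":0,"dz":0,"rx":0,"ry":0,"rz":0},{"gripper":1,"dx":0,"dy":0,"dz":0,"rx":0,"ry":0,"rz":0},{"gripper":1,"dx":0,"dy":0,"dz":0,"rx":0,"ry":0,"rz":0}]' 30
python3 -c "
from h import *
tilt(); tgt(512.8,-425.6,83,-3.5)"
```

```text
t: 37.55
tool_pos: [514.9, -420.6, 107.1]
tcp_rot: [0.022, -0.706, 0.02, 0.707]
contact_force: [-0.3, 0.4, -1.5]
gripper_width: 44.3
fix tilt: ry 0.002 rz 0.003
pos [ 514.9 -420.6  107.1] yaw -3.5 tilt [-0.002  0.003 -1.   ] F [-0.3  0.4 -1.5] w 44.3 t 37.55
rx total 0.001 rad
shift cm (dx,dy,dz): [2.41 0.52 0.18]
```

```bash
python3 -m jog '[{"gripper":1,"dx":0,"dy":0.5,"dz":0.15,"rx":0,"ry":0,"rz":0.003},{"gripper":1,"dx":0,"dy":0,"dz":0,"rx":0,"ry":0,"rz":0},{"gripper":1,"dx":0.5,"dy":0,"dz":0,"rx":0,"ry":0,"rz":0},{"gripper":1,"dx":0.4,"dy":0,"dz":0,"rx":0,"ry":0,"rz":0},{"gripper":1,"dx":0,"dy":0,"dz":0,"rx":0,"ry":0,"rz":0},{"gripper":1,"dx":0,"dy":0,"dz":0,"rx":0,"ry":0,"rz":0},{"gripper":1,"dx":0,"dy":0,"dz":0,"rx":0,"ry":0,"rz":0},{"gripper":1,"dx":0,"dy":0,"dz":0,"rx":0,"ry":0,"rz":0}]' 30
python3 -c "
from h import *
im,P=grab('wrist','w9.png')
tilt(); tgt(512.8,-425.6,83,-3.5)"
```

```text
t: 38.55
tool_pos: [514.4, -427.1, 100.2]
tcp_rot: [-0.02, 0.707, -0.023, -0.706]
contact_force: [0.2, 0.1, -1.3]
gripper_width: 44.9
fix tilt: ry -0.002 rz -0.003
pos [ 514.4 -427.1  100.2] yaw -3.5 tilt [ 0.002 -0.003 -1.   ] F [ 0.1  0.8 -1. ] w 44.7 t 38.60
rx total 0.000 rad
shift cm (dx,dy,dz): [ 1.72 -0.15  0.17]
```

View pics/w9.png

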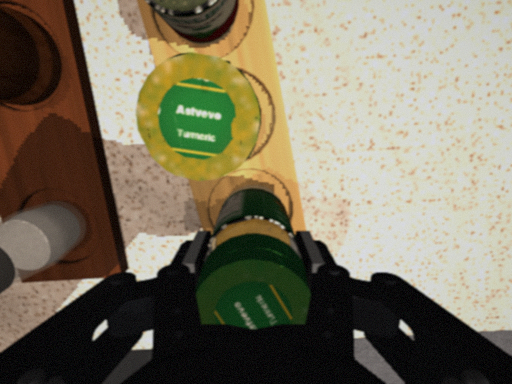

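The jar is over its well, rim around (250,205), and clear of the rack jar at (200,115). Lowering it.

```bash
python3 -m jog '[{"gripper":1,"dx":0.4,"dy":-0.1,"dz":0.15,"rx":0,"ry":0,"rz":0},{"gripper":1,"dx":0.5,"dy":0,"dz":0,"rx":0,"ry":0,"rz":0},{"gripper":1,"dx":0.4,"dy":0,"dz":0,"rx":0,"ry":0,"rz":0},{"gripper":1,"dx":0.1,"dy":0,"dz":0,"rx":0,"ry":0,"rz":0},{"gripper":1,"dx":0,"dy":0,"dz":0,"rx":0,"ry":0,"rz":0},{"gripper":1,"dx":0,"dy":0,"dz":0,"rx":0,"ry":0,"rz":0},{"gripper":1,"dx":0,"dy":0,"dz":0,"rx":0,"ry":0,"rz":0},{"gripper":1,"dx":0,"dy":0,"dz":0,"rx":0,"ry":0,"rz":0}]' 30
```

```text
t: 39.6
tool_pos: [512.9, -426.0, 85.2]
tcp_rot: [-0.02, 0.707, -0.023, -0.706]
contact_force: [-0.6, -0.2, -0.6]
gripper_width: 44.8
```

```bash
python3 -m jog '[{"gripper":1,"dx":0.1,"dy":0,"dz":0,"rx":0,"ry":0,"rz":0},{"gripper":1,"dx":0.1,"dy":0,"dz":0,"rx":0,"ry":0,"rz":0},{"gripper":1,"dx":0,"dy":0,"dz":0,"rx":0,"ry":0,"rz":0},{"gripper":1,"dx":0,"dy":0,"dz":0,"rx":0,"ry":0,"rz":0},{"gripper":1,"dx":0,"dy":0,"dz":0,"rx":0,"ry":0,"rz":0},{"gripper":1,"dx":0,"dy":0,"dz":0,"rx":0,"ry":0,"rz":0},{"gripper":1,"dx":0,"dy":0,"dz":0,"rx":0,"ry":0,"rz":0},{"gripper":1,"dx":0,"dy":0,"dz":0,"rx":0,"ry":0,"rz":0}]' 30
```

```text
t: 40.6
tool_pos: [513.0, -426.1, 83.3]
tcp_rot: [-0.02, 0.708, -0.023, -0.706]
contact_force: [-0.7, 0.3, -0.4]
gripper_width: 44.6
```

```bash
python3 -m jog '[{"gripper":1,"dx":0.1,"dy":0,"dz":0,"rx":0,"ry":0,"rz":0},{"gripper":1,"dx":0.1,"dy":0,"dz":0,"rx":0,"ry":0,"rz":0},{"gripper":1,"dx":0.1,"dy":0,"dz":0,"rx":0,"ry":0,"rz":0},{"gripper":1,"dx":0,"dy":0,"dz":0,"rx":0,"ry":0,"rz":0},{"gripper":1,"dx":0,"dy":0,"dz":0,"rx":0,"ry":0,"rz":0},{"gripper":1,"dx":0,"dy":0,"dz":0,"rx":0,"ry":0,"rz":0},{"gripper":1,"dx":0,"dy":0,"dz":0,"rx":0,"ry":0,"rz":0},{"gripper":1,"dx":0,"dy":0,"dz":0,"rx":0,"ry":0,"rz":0}]' 30
```

```text
t: 41.6
tool_pos: [513.4, -426.3, 82.7]
tcp_rot: [-0.02, 0.708, -0.023, -0.706]
contact_force: [-1.2, 0.5, 1.4]
gripper_width: 44.7
```

Contact: z stalls at 82.7 and the force goes up. I'll release, rise, and head for the tea box.

```bash
python3 -m jog '[{"gripper":1,"dx":0,"dy":0,"dz":0,"rx":0,"ry":0,"rz":0},{"gripper":0,"dx":0,"dy":0,"dz":0,"rx":0,"ry":0,"rz":0},{"gripper":-0.3,"dx":0,"dy":0,"dz":0,"rx":0,"ry":0,"rz":0},{"gripper":-0.6,"dx":0,"dy":0,"dz":0,"rx":0,"ry":0,"rz":0},{"gripper":-1,"dx":0,"dy":0,"dz":0,"rx":0,"ry":0,"rz":0},{"gripper":-1,"dx":0,"dy":0,"dz":0,"rx":0,"ry":0,"rz":0},{"gripper":-1,"dx":0,"dy":0,"dz":0,"rx":0,"ry":0,"rz":0},{"gripper":-1,"dx":0,"dy":0,"dz":0,"rx":0,"ry":0,"rz":0}]' 30
python3 -m jog '[{"gripper":-1,"dx":-1.5,"dy":0,"dz":0,"rx":0,"ry":0,"rz":0},{"gripper":-1,"dx":-4,"dy":0,"dz":0,"rx":0,"ry":0,"rz":0},{"gripper":-1,"dx":-4,"dy":0,"dz":0,"rx":0,"ry":0,"rz":0},{"gripper":-1,"dx":-3,"dy":0,"dz":0,"rx":0,"ry":0,"rz":0},{"gripper":-1,"dx":0,"dy":-5,"dz":0.5,"rx":0,"ry":0,"rz":0},{"gripper":-1,"dx":0,"dy":-5,"dz":0.5,"rx":0,"ry":0,"rz":0},{"gripper":-1,"dx":0,"dy":-5,"dz":0.5,"rx":0,"ry":0,"rz":0},{"gripper":-1,"dx":0,"dy":-3,"dz":0.5,"rx":0,"ry":0,"rz":0}]' 30
python3 - <<'E'
from h import *
im,P=grab('wrist','w10.png')
h=P.reshape(-1,3)
for lo,hi,c in ((106,120,(513,-426)),(106,120,(581,-414)),(162,175,(628,-275)),(75,102,(508,-276))):
    q=h[(h[:,2]>lo)&(h[:,2]<hi)&(np.linalg.norm(h[:,:2]-c,axis=1)<35)]
    if len(q): print(lo,len(q),q.min(0).round(0),q.max(0).round(0),cv2.minEnclosingCircle(q[:,:2].astype(np.float32)))
tilt(); tgt(420,120,190,-3.5)
E
```

```text
t: 42.6
tool_pos: [513.9, -426.7, 82.1]
tcp_rot: [-0.02, 0.708, -0.023, -0.705]
contact_force: [-0.4, 0.0, -0.1]
gripper_width: 85.4
t: 43.6
tool_pos: [506.6, -246.2, 219.9]
tcp_rot: [-0.02, 0.712, -0.029, -0.701]
contact_force: [0.5, -0.4, -0.1]
gripper_width: 85.4
106 2563 [ 491. -449.  106.] [ 536. -404.  116.] ((513.6203002929688, -426.4373474121094), 23.383657455444336)
106 3178 [ 561. -434.  106.] [ 605. -389.  116.] ((582.7642822265625, -411.2689514160156), 23.075634002685547)
162 2068 [ 610. -296.  162.] [ 635. -262.  175.] ((626.6654052734375, -279.1036376953125), 17.35291862487793)
75 1103 [ 494. -292.   75.] [ 527. -259.   99.] ((510.1913757324219, -275.07080078125), 17.179662704467773)
fix tilt: ry -0.015 rz -0.009
pos [ 506.8 -241.5  219.8] yaw -3.6 tilt [ 0.014 -0.01  -1.   ] F [-0.4  3.8 -0.3] w 84.9 t 43.65
rx total -0.002 rad
shift cm (dx,dy,dz): [  2.5  -35.58  10.91]
```

View pics/w10.png

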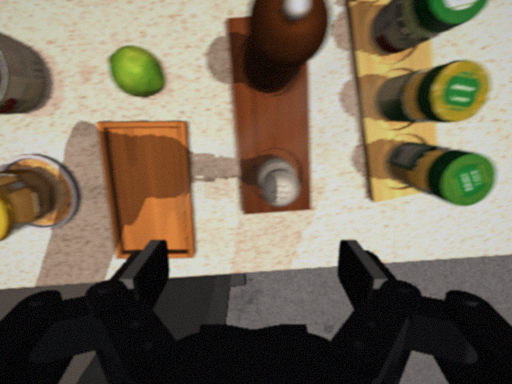

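The salt (278,182), spice jar, rack jar and mill all stand upright in their wells. Next is the tea box.

```bash
python3 -m jog '[{"gripper":-1,"dx":0.5,"dy":-5.4,"dz":1.6,"rx":0,"ry":-0.015,"rz":-0.009},{"gripper":-1,"dx":0.5,"dy":-5.4,"dz":1.6,"rx":0,"ry":0,"rz":0},{"gripper":-1,"dx":0.5,"dy":-5.4,"dz":1.6,"rx":0,"ry":0,"rz":0},{"gripper":-1,"dx":0.5,"dy":-5.4,"dz":1.6,"rx":0,"ry":0,"rz":0},{"gripper":-1,"dx":0.5,"dy":-5.4,"dz":1.6,"rx":0,"ry":0,"rz":0},{"gripper":-1,"dx":0,"dy":-5.4,"dz":1.6,"rx":0,"ry":0,"rz":0},{"gripper":-1,"dx":0,"dy":-2,"dz":0.8,"rx":0,"ry":0,"rz":0},{"gripper":-1,"dx":0,"dy":0,"dz":0,"rx":0,"ry":0,"rz":0}]' 30
python3 -m jog '[{"gripper":-1,"dx":0,"dy":0,"dz":0,"rx":0,"ry":0,"rz":0},{"gripper":-1,"dx":0,"dy":0,"dz":0,"rx":0,"ry":0,"rz":0},{"gripper":-1,"dx":0,"dy":0,"dz":0,"rx":0,"ry":0,"rz":0},{"gripper":-1,"dx":0,"dy":0,"dz":0,"rx":0,"ry":0,"rz":0},{"gripper":-1,"dx":0,"dy":0,"dz":0,"rx":0,"ry":0,"rz":0},{"gripper":-1,"dx":0,"dy":0,"dz":0,"rx":0,"ry":0,"rz":0},{"gripper":-1,"dx":0,"dy":0,"dz":0,"rx":0,"ry":0,"rz":0},{"gripper":-1,"dx":0,"dy":0,"dz":0,"rx":0,"ry":0,"rz":0}]' 30
python3 - <<'E'
from h import *
im,P=grab('wrist','w11.png')
x,y,z=P[...,0],P[...,1],P[...,2]
rect(P,(abs(x-489)<100)&(abs(y-167)<60)&(z>59)&(z<68))
im,P=grab('top'); x,y,z=P[...,0],P[...,1],P[...,2]
rect(P,(abs(x-489)<100)&(abs(y-167)<60)&(z>59)&(z<68))
tilt(); tgt(489,167,120,-3.5)
E
```

```text
t: 44.65
tool_pos: [428.8, 116.8, 203.2]
tcp_rot: [-0.02, 0.714, -0.024, -0.699]
contact_force: [0.2, -0.5, 0.1]
gripper_width: 85.4
t: 45.65
tool_pos: [430.9, 111.3, 203.7]
tcp_rot: [-0.023, 0.715, -0.028, -0.698]
contact_force: [-0.4, -0.6, 0.6]
gripper_width: 85.0
[490.3 167.3] [ 59.9 128.8] 86.2 [[424.0, 142.0], [553.0, 133.0], [557.0, 193.0], [428.0, 201.0]]
[525.7 163.4] [58.1 55.8] 85.9 [[496.0, 136.0], [552.0, 132.0], [556.0, 190.0], [500.0, 194.0]]
fix tilt: ry -0.023 rz -0.005
pos [430.8 111.3 203.7] yaw -4.1 tilt [ 0.023 -0.007 -1.   ] F [-0.2  0.4  0.3] w 85.3 t 45.75
rx total -0.011 rad
shift cm (dx,dy,dz): [ 8.46 -5.96 -5.27]
```

```bash
python3 -m jog '[{"gripper":-1,"dx":0,"dy":-3,"dz":-2.7,"rx":0,"ry":-0.023,"rz":-0.005},{"gripper":-1,"dx":0,"dy":-3.2,"dz":-2.7,"rx":0,"ry":0,"rz":0},{"gripper":-1,"dx":1.5,"dy":0,"dz":0,"rx":0,"ry":0,"rz":0},{"gripper":-1,"dx":2.5,"dy":0,"dz":0,"rx":0,"ry":0,"rz":0},{"gripper":-1,"dx":2,"dy":0,"dz":0,"rx":0,"ry":0,"rz":0},{"gripper":-1,"dx":0,"dy":0,"dz":0,"rx":0,"ry":0,"rz":0},{"gripper":-1,"dx":0,"dy":0,"dz":0,"rx":0,"ry":0,"rz":0},{"gripper":-1,"dx":0,"dy":0,"dz":0,"rx":0,"ry":0,"rz":0}]' 45
python3 -c "
from h import *
tilt(); tgt(490,167.3,100,-3.8)"
```

```text
t: 46.75
tool_pos: [488.2, 166.9, 141.1]
tcp_rot: [0.025, -0.705, 0.028, 0.708]
contact_force: [0.0, -0.3, -0.1]
gripper_width: 85.6
fix tilt: ry 0.003 rz -0.005
pos [488.2 166.9 141.1] yaw -4.3 tilt [-0.004 -0.004 -1.   ] F [ 0.  -0.3 -0.1] w 85.6 t 46.75
rx total -0.009 rad
shift cm (dx,dy,dz): [ 4.11 -0.07 -0.19]
```

```bash
python3 -m jog '[{"gripper":-1,"dx":0,"dy":0,"dz":-0.2,"rx":-0.009,"ry":0.003,"rz":-0.005},{"gripper":-1,"dx":1.5,"dy":0,"dz":0,"rx":0,"ry":0,"rz":0},{"gripper":-1,"dx":1.5,"dy":0,"dz":0,"rx":0,"ry":0,"rz":0},{"gripper":-1,"dx":1,"dy":0,"dz":0,"rx":0,"ry":0,"rz":0},{"gripper":-1,"dx":0,"dy":0,"dz":0,"rx":0,"ry":0,"rz":0},{"gripper":-1,"dx":0,"dy":0,"dz":0,"rx":0,"ry":0,"rz":0},{"gripper":-1,"dx":0,"dy":0,"dz":0,"rx":0,"ry":0,"rz":0},{"gripper":-1,"dx":0,"dy":0,"dz":0,"rx":0,"ry":0,"rz":0}]' 45
python3 -c "
from h import *
tilt(); tgt(490,167.3,46,-3.8)"
```

```text
t: 47.75
tool_pos: [491.3, 167.0, 99.4]
tcp_rot: [-0.024, 0.707, -0.023, -0.706]
contact_force: [0.4, -0.4, -0.2]
gripper_width: 85.4
fix tilt: ry -0.002 rz 0.001
pos [491.3 167.   99.4] yaw -3.7 tilt [ 0.002  0.001 -1.   ] F [ 0.4 -0.4 -0.2] w 85.4 t 47.75
rx total 0.001 rad
shift cm (dx,dy,dz): [ 5.34 -0.01  0.14]
```

```bash
python3 -m jog '[{"gripper":-1,"dx":1.2,"dy":0,"dz":0.1,"rx":0,"ry":0,"rz":0},{"gripper":-1,"dx":1.5,"dy":0,"dz":0,"rx":0,"ry":0,"rz":0},{"gripper":-1,"dx":1.5,"dy":0,"dz":0,"rx":0,"ry":0,"rz":0},{"gripper":-1,"dx":0.9,"dy":0,"dz":0,"rx":0,"ry":0,"rz":0},{"gripper":-1,"dx":0,"dy":0,"dz":0,"rx":0,"ry":0,"rz":0},{"gripper":-1,"dx":0,"dy":0,"dz":0,"rx":0,"ry":0,"rz":0},{"gripper":-1,"dx":0,"dy":0,"dz":0,"rx":0,"ry":0,"rz":0},{"gripper":-1,"dx":0,"dy":0,"dz":0,"rx":0,"ry":0,"rz":0}]' 45
python3 -c "
from h import *
tilt(); tgt(490,167.3,46,-3.8)"
```

```text
t: 48.75
tool_pos: [490.5, 167.2, 44.8]
tcp_rot: [-0.024, 0.708, -0.023, -0.706]
contact_force: [-1.2, 0.3, 0.1]
gripper_width: 85.4
fix tilt: ry -0.002 rz 0.001
pos [490.5 167.2  44.8] yaw -3.7 tilt [ 0.002  0.001 -1.   ] F [-1.2  0.3  0.1] w 85.4 t 48.75
rx total 0.001 rad
shift cm (dx,dy,dz): [-0.12 -0.    0.05]
```

```bash
python3 -m jog '[{"gripper":-0.7,"dx":-0.1,"dy":0,"dz":0,"rx":0,"ry":0,"rz":0},{"gripper":-0.5,"dx":0,"dy":0,"dz":0,"rx":0,"ry":0,"rz":0},{"gripper":-0.3,"dx":0,"dy":0,"dz":0,"rx":0,"ry":0,"rz":0},{"gripper":0,"dx":0,"dy":0,"dz":0,"rx":0,"ry":0,"rz":0},{"gripper":1,"dx":0,"dy":0,"dz":0,"rx":0,"ry":0,"rz":0},{"gripper":1,"dx":0,"dy":0,"dz":0,"rx":0,"ry":0,"rz":0},{"gripper":1,"dx":0,"dy":0,"dz":0,"rx":0,"ry":0,"rz":0},{"gripper":1,"dx":0,"dy":0,"dz":0,"rx":0,"ry":0,"rz":0}]' 45
python3 -m jog '[{"gripper":1,"dx":-0.3,"dy":0,"dz":0,"rx":0,"ry":0,"rz":0},{"gripper":1,"dx":-0.4,"dy":0,"dz":0,"rx":0,"ry":0,"rz":0},{"gripper":1,"dx":-0.4,"dy":0,"dz":0,"rx":0,"ry":0,"rz":0},{"gripper":1,"dx":0,"dy":0,"dz":0,"rx":0,"ry":0,"rz":0},{"gripper":1,"dx":0,"dy":0,"dz":0,"rx":0,"ry":0,"rz":0},{"gripper":1,"dx":0,"dy":0,"dz":0,"rx":0,"ry":0,"rz":0},{"gripper":1,"dx":0,"dy":0,"dz":0,"rx":0,"ry":0,"rz":0},{"gripper":1,"dx":0,"dy":0,"dz":0,"rx":0,"ry":0,"rz":0}]' 45
python3 -c "
from h import *
tilt(); tgt(497,-128,180,-3.6)"
```

```text
t: 49.75
tool_pos: [491.3, 167.5, 46.7]
tcp_rot: [-0.024, 0.708, -0.022, -0.705]
contact_force: [0.4, 0.1, -0.7]
gripper_width: 62.0
t: 50.75
tool_pos: [490.0, 166.8, 57.5]
tcp_rot: [-0.024, 0.707, -0.023, -0.706]
contact_force: [-0.6, 0.2, -1.0]
gripper_width: 62.3
fix tilt: ry -0.002 rz 0.001
pos [490.  166.8  57.5] yaw -3.8 tilt [ 0.002  0.001 -1.   ] F [-0.6  0.2 -1. ] w 62.3 t 50.75
rx total -0.003 rad
shift cm (dx,dy,dz): [-12.27  29.36  -2.57]
```

```bash
python3 -m jog '[{"gripper":1,"dx":-2,"dy":0,"dz":0,"rx":0,"ry":0,"rz":0},{"gripper":1,"dx":-3.5,"dy":0,"dz":0,"rx":0,"ry":0,"rz":0},{"gripper":1,"dx":-3.5,"dy":0,"dz":0,"rx":0,"ry":0,"rz":0},{"gripper":1,"dx":-2.5,"dy":1,"dz":0,"rx":0,"ry":0,"rz":0},{"gripper":1,"dx":0,"dy":4,"dz":-0.4,"rx":0,"ry":0,"rz":0},{"gripper":1,"dx":0,"dy":5,"dz":-0.5,"rx":0,"ry":0,"rz":0},{"gripper":1,"dx":0,"dy":5,"dz":-0.5,"rx":0,"ry":0,"rz":0},{"gripper":1,"dx":0,"dy":5,"dz":-0.5,"rx":0,"ry":0,"rz":0}]' 45
python3 -c "
from h import *
tilt(); tgt(497,-128,180,-3.6)"
```

```text
t: 51.75
tool_pos: [499.9, -30.5, 187.5]
tcp_rot: [-0.019, 0.713, -0.015, -0.701]
contact_force: [0.9, 0.3, -0.5]
gripper_width: 62.4
fix tilt: ry -0.016 rz 0.006
pos [499.9 -30.5 187.5] yaw -2.8 tilt [ 0.016  0.005 -1.   ] F [ 0.9  0.3 -0.5] w 62.4 t 51.75
rx total 0.014 rad
shift cm (dx,dy,dz): [ 0.69  9.75 -0.31]
```

```bash
python3 -m jog '[{"gripper":1,"dx":0,"dy":4.5,"dz":-0.3,"rx":0.014,"ry":-0.016,"rz":0.006},{"gripper":1,"dx":0,"dy":3.5,"dz":0,"rx":0,"ry":0,"rz":0},{"gripper":1,"dx":0,"dy":1,"dz":0,"rx":0,"ry":0,"rz":0},{"gripper":1,"dx":1.5,"dy":0,"dz":0,"rx":0,"ry":0,"rz":0},{"gripper":1,"dx":2,"dy":0,"dz":0,"rx":0,"ry":0,"rz":0},{"gripper":1,"dx":1.5,"dy":0,"dz":0,"rx":0,"ry":0,"rz":0},{"gripper":1,"dx":0,"dy":0,"dz":0,"rx":0,"ry":0,"rz":0},{"gripper":1,"dx":0,"dy":0,"dz":0,"rx":0,"ry":0,"rz":0}]' 45
python3 -c "
from h import *
tilt(); tgt(497,-128,90,-3.6)"
```

```text
t: 52.75
tool_pos: [499.2, -119.7, 140.1]
tcp_rot: [-0.022, 0.709, -0.021, -0.704]
contact_force: [-0.2, -0.5, -0.9]
gripper_width: 62.4
fix tilt: ry -0.006 rz 0.002
pos [ 499.2 -119.7  140.1] yaw -3.5 tilt [ 0.007  0.002 -1.   ] F [-0.2 -0.5 -0.9] w 62.4 t 52.75
rx total 0.002 rad
shift cm (dx,dy,dz): [5.   0.85 0.2 ]
```

```bash
python3 -m jog '[{"gripper":1,"dx":0,"dy":0.8,"dz":0.1,"rx":0,"ry":-0.006,"rz":0.002},{"gripper":1,"dx":0,"dy":0,"dz":0,"rx":0,"ry":0,"rz":0},{"gripper":1,"dx":1.5,"dy":0,"dz":0,"rx":0,"ry":0,"rz":0},{"gripper":1,"dx":2,"dy":0,"dz":0,"rx":0,"ry":0,"rz":0},{"gripper":1,"dx":1.5,"dy":0,"dz":0,"rx":0,"ry":0,"rz":0},{"gripper":1,"dx":0,"dy":0,"dz":0,"rx":0,"ry":0,"rz":0},{"gripper":1,"dx":0,"dy":0,"dz":0,"rx":0,"ry":0,"rz":0},{"gripper":1,"dx":0,"dy":0,"dz":0,"rx":0,"ry":0,"rz":0}]' 45
python3 -c "
from h import *
im,P=grab('wrist','w12.png')
tilt(); tgt(497,-128,56,-3.6)"
```

```text
t: 53.75
tool_pos: [499.4, -128.9, 88.9]
tcp_rot: [-0.021, 0.708, -0.022, -0.705]
contact_force: [-0.9, -0.6, -0.6]
gripper_width: 62.1
fix tilt: ry -0.004 rz -0.001
pos [ 499.6 -128.9   89.1] yaw -3.5 tilt [ 0.004 -0.001 -1.   ] F [ 1.  -0.1 -1.6] w 62.4 t 53.80
rx total 0.002 rad
shift cm (dx,dy,dz): [ 3.31 -0.08  0.28]
```

View pics/w12.png

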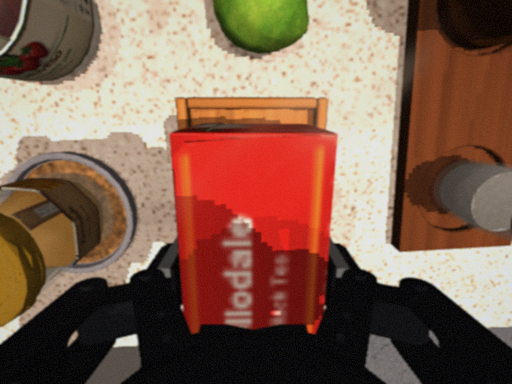

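The box lines up with the tray, whose far wall spans columns 177–327 against the box's 174–335 (it is nearer the camera). Lowering it.

```bash
python3 -m jog '[{"gripper":1,"dx":0.7,"dy":0,"dz":0.25,"rx":0,"ry":-0.004,"rz":0},{"gripper":1,"dx":1,"dy":0,"dz":0,"rx":0,"ry":0,"rz":0},{"gripper":1,"dx":1,"dy":0,"dz":0,"rx":0,"ry":0,"rz":0},{"gripper":1,"dx":0.3,"dy":0,"dz":0,"rx":0,"ry":0,"rz":0},{"gripper":1,"dx":0,"dy":0,"dz":0,"rx":0,"ry":0,"rz":0},{"gripper":1,"dx":0,"dy":0,"dz":0,"rx":0,"ry":0,"rz":0},{"gripper":1,"dx":0,"dy":0,"dz":0,"rx":0,"ry":0,"rz":0},{"gripper":1,"dx":0,"dy":0,"dz":0,"rx":0,"ry":0,"rz":0}]' 45
python3 -c "
from h import *
tilt(); tgt(497.5,-128,52.5,-3.6)"
```

```text
t: 54.8
tool_pos: [497.8, -129.0, 57.8]
tcp_rot: [-0.021, 0.707, -0.022, -0.706]
contact_force: [0.2, 0.3, -0.7]
gripper_width: 62.4
fix tilt: ry -0.002 rz -0.001
pos [ 497.8 -129.    57.8] yaw -3.5 tilt [ 0.002 -0.001 -1.   ] F [ 0.2  0.3 -0.7] w 62.4 t 54.80
rx total 0.002 rad
shift cm (dx,dy,dz): [ 0.53 -0.1   0.04]
```

```bash
python3 -m jog '[{"gripper":1,"dx":0.2,"dy":-0.1,"dz":0,"rx":0,"ry":0,"rz":0},{"gripper":1,"dx":0.15,"dy":0,"dz":0,"rx":0,"ry":0,"rz":0},{"gripper":1,"dx":0.1,"dy":0,"dz":0,"rx":0,"ry":0,"rz":0},{"gripper":1,"dx":0.1,"dy":0,"dz":0,"rx":0,"ry":0,"rz":0},{"gripper":1,"dx":0,"dy":0,"dz":0,"rx":0,"ry":0,"rz":0},{"gripper":1,"dx":0,"dy":0,"dz":0,"rx":0,"ry":0,"rz":0},{"gripper":1,"dx":0,"dy":0,"dz":0,"rx":0,"ry":0,"rz":0},{"gripper":1,"dx":0,"dy":0,"dz":0,"rx":0,"ry":0,"rz":0}]' 45
```

```text
t: 55.8
tool_pos: [498.3, -128.0, 52.8]
tcp_rot: [-0.021, 0.708, -0.022, -0.706]
contact_force: [0.0, 0.5, 0.6]
gripper_width: 61.8
```

```bash
python3 -m jog '[{"gripper":1,"dx":0.1,"dy":0,"dz":0,"rx":0,"ry":0,"rz":0},{"gripper":1,"dx":0.1,"dy":0,"dz":0,"rx":0,"ry":0,"rz":0},{"gripper":1,"dx":0,"dy":0,"dz":0,"rx":0,"ry":0,"rz":0},{"gripper":1,"dx":0,"dy":0,"dz":0,"rx":0,"ry":0,"rz":0},{"gripper":1,"dx":0,"dy":0,"dz":0,"rx":0,"ry":0,"rz":0},{"gripper":1,"dx":0,"dy":0,"dz":0,"rx":0,"ry":0,"rz":0},{"gripper":1,"dx":0,"dy":0,"dz":0,"rx":0,"ry":0,"rz":0},{"gripper":1,"dx":0,"dy":0,"dz":0,"rx":0,"ry":0,"rz":0}]' 45
```

```text
t: 56.8
tool_pos: [498.5, -128.0, 52.9]
tcp_rot: [-0.021, 0.707, -0.023, -0.706]
contact_force: [-0.7, -0.7, 0.8]
gripper_width: 62.4
```

The box is down at z=52.9, and the weight is off the wrist. I'll release, rise straight up and back off.

```bash
python3 -m jog '[{"gripper":1,"dx":0,"dy":0,"dz":0,"rx":0,"ry":0,"rz":0},{"gripper":0,"dx":0,"dy":0,"dz":0,"rx":0,"ry":0,"rz":0},{"gripper":-0.6,"dx":0,"dy":0,"dz":0,"rx":0,"ry":0,"rz":0},{"gripper":-1,"dx":0,"dy":0,"dz":0,"rx":0,"ry":0,"rz":0},{"gripper":-1,"dx":0,"dy":0,"dz":0,"rx":0,"ry":0,"rz":0},{"gripper":-1,"dx":0,"dy":0,"dz":0,"rx":0,"ry":0,"rz":0},{"gripper":-1,"dx":0,"dy":0,"dz":0,"rx":0,"ry":0,"rz":0},{"gripper":-1,"dx":0,"dy":0,"dz":0,"rx":0,"ry":0,"rz":0}]' 45
python3 -m jog '[{"gripper":-1,"dx":-1,"dy":0,"dz":0,"rx":0,"ry":0,"rz":0},{"gripper":-1,"dx":-3.5,"dy":0,"dz":0,"rx":0,"ry":0,"rz":0},{"gripper":-1,"dx":-4,"dy":0,"dz":0,"rx":0,"ry":0,"rz":0},{"gripper":-1,"dx":-4,"dy":0,"dz":0,"rx":0,"ry":0,"rz":0},{"gripper":-1,"dx":-4,"dy":0,"dz":3,"rx":0,"ry":0,"rz":0},{"gripper":-1,"dx":-2,"dy":0,"dz":4,"rx":0,"ry":0,"rz":0},{"gripper":-1,"dx":0,"dy":0,"dz":1,"rx":0,"ry":0,"rz":0},{"gripper":-1,"dx":0,"dy":0,"dz":0,"rx":0,"ry":0,"rz":0}]' 45
python3 - <<'E'
from h import *
im,P=grab('scene','s2.png')
im,P=grab('wrist','w13.png')
x,y,z=P[...,0],P[...,1],P[...,2]
rect(P,(abs(x-497)<100)&(abs(y+128)<60)&(z>60)&(z<80))
m=(abs(x-497)<55)&(abs(y+128)<25); print(np.nanpercentile(z[m],[5,50,95]))
h=P.reshape(-1,3)
for lo,hi,c in ((106,120,(513,-426)),(106,120,(581,-414)),(162,180,(628,-275)),(85,102,(508,-276)),(88,100,(507,5))):
    q=h[(h[:,2]>lo)&(h[:,2]<hi)&(np.linalg.norm(h[:,:2]-c,axis=1)<38)]
    if len(q): print(lo,len(q),q.max(0).round(0)[2],cv2.minEnclosingCircle(q[:,:2].astype(np.float32)))
tgt(430,-128,250)
E
```

```text
t: 57.8
tool_pos: [498.9, -128.2, 52.7]
tcp_rot: [-0.021, 0.708, -0.023, -0.706]
contact_force: [-0.1, 0.6, 0.6]
gripper_width: 85.6
t: 58.8
tool_pos: [418.2, -122.4, 248.0]
tcp_rot: [-0.02, 0.71, -0.023, -0.704]
contact_force: [0.3, 0.8, -0.1]
gripper_width: 85.2
[ 497.3 -128.4] [ 59.7 128.7] 86.6 [[431.0, -154.0], [560.0, -162.0], [563.0, -102.0], [435.0, -95.0]]
[69.05166929 70.41768105 71.83446299]
85 1158 99.0 ((509.9604797363281, -274.6398010253906), 17.039968490600586)
88 3998 96.0 ((507.24749755859375, 3.632054567337036), 31.783042907714844)
pos [ 419.  -122.2  247.5] yaw -3.4 tilt [ 0.008 -0.004 -1.   ] F [-0.2 -0.2 -0.3] w 85.6 t 58.90
shift cm (dx,dy,dz): [-0.24  0.51 -1.14]
```

View pics/w13.png

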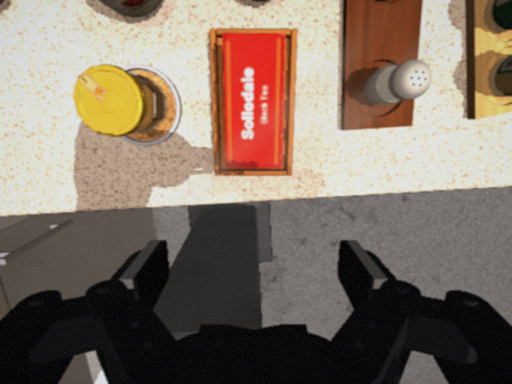

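View pics/s2.png

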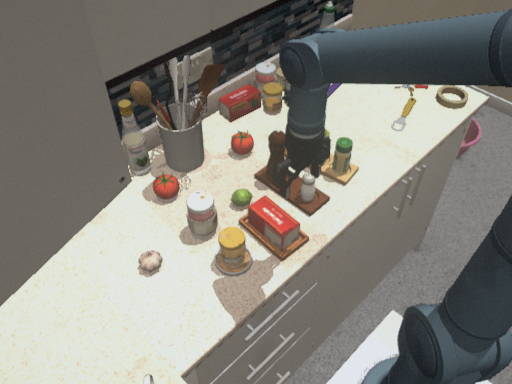

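The box lies flat inside the tray at (252,100) in the wrist view. The honey jar, salt and spice jar are upright in their places, and the arm is clear of everything. I'll hand the job in.

```bash
python3 -c "
from workcell import arm
print(arm.job_done())"
```

```text
the job is handed in; nothing more can be done
None
```

All four things are back where they live. I handed the job in at about 59 s of the 112 s allowed, moving the salt, honey, spice jar and tea box in that order. Each was lowered until the wrist force showed contact, then released.

| Thing | Measured at (mm) | Its place (mm) | Height check (mm) |
|---|---|---|---|
| Salt shaker | (510, -275) | well (508, -276) | top 98–99, expected 98 |
| Honey jar | (507, 4) | coaster (505, 5) | lid top reads up to 96, expected 93 |
| Spice jar | (513.6, -426.4) | well (512.8, -425.6) | top reads up to 116, same as the rack jar, expected 114 |
| Tea box | (497.3, -128.4) | tray (497, -128) | top 69–72, expected 69 |

- **Pepper mill and rack jar:** both were standing in their wells when I measured them after placing the spice jar. The last wrist view did not cover them or the placed spice jar. In the last scene picture the spice jar stands in its well, but the arm partly hides the mill and the rack jar.
- **Disagreements:** the finger opening on the salt shaker read 38.6 mm instead of 44 mm, but it held firmly and was set down upright. The height readings up to 3 mm over are the highest depth readings on each thing, so I put them down to depth noise.

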